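Load the pebble pot, clamp it, rack the scrapers and start

ROBOT

A 6-joint arm with a two-finger parallel gripper is mounted at the origin on the work surface. World frame = base frame: x ahead of the robot, y to its left, z up, the work surface at z = 0. Lengths are in m, angles in degrees, forces in N, time in s.
With the tool pointing down it reaches from about 0.35 to 0.875 m from the base axis. Payload 4.2 kg.
Tool frame: the origin (TCP) lies on the centre line of the jaws, within the pads' length; the fingertips stand r.tip_extent ahead of it and the grasp point (between the pads) lies 11 mm behind it (r.tip_extent is the distance from the TCP to the fingertips, in m); z points along the fingers, y is the line along which they close (so a half turn about z gives the same grasp; the last joint's range is limited). The gripper opens to 87 mm and grips with 3 to 60 N. Pads are 19 mm wide; open, the fingers measure 117 mm over their backs; the gripper's body (75 mm by 190 mm) begins 51 mm behind the grasp point.
Start: joints at [91.708, 22.042, 0.453, 0, -68.411, -14.817], TCP at [0.142, 0.609, 0.231] pointing down, gripper open.
Joint ranges: [-179.83, 179.83], [-69.29, 118.12], [-61.27, 80.66], [-181.25, 117.63], [-171.15, -9.14], [-177.46, 177.46]. Speed limits (degrees/s): [159.86, 159.86, 180, 180, 180, 180].

INTERFACE

Orientations are given as a 3x3 rotation matrix whose columns are the frame's x, y, z axes.
In Python, from station import r gives the robot as it stands.
- The arm moves only by the shell command python3 -m jog 'ROWS'. ROWS is text: rows parted by semicolons, each of 5 numbers parted by spaces: the opening, from 0 (shut) to 1 (fully open), then the shift along the world's x, y, z in mm, then the turn about the world's z in degrees. In form: hand dx dy dz roll; .... A call has 1 to 5 rows; each row shifts and turns the commanded pose from where the row before left it; what a row does not reach is not made up. A row lasts 1/8 s, in which the tool goes at most 62.5 mm and 10.7 degrees, less where a joint would pass 70% of its speed; a pose out of reach is approached as far as the arm can. A call is refused whole if a number of a shift passes 62.5 or a number of a turn 10.7, either way. A call with a gripper value outside its range is refused whole. The fingers move at their own pace and stop on an object; the grip force is fixed at half the most. Time passes only in rows, so rows that do not move let the fingers close. It gives the time, the measured TCP pose, the force, the opening and the grip force at its end, in the units of the state.
- r.sense(): the state, without advancing time (a new reading comes with each control period).
- r.capture(name): name is "side" or "top"; returns a dict with "pixels" (400x640x3 uint8, red, green, blue), "fovy" (degrees; the focal length in pixels is half the picture's height over the tangent of half this angle, whatever the lens; pixels are square), "cx", "cy" (the principal point, pixels), "origin" and "orientation" of the camera in the world. Camera axes: x right, y down, z forward; pixel columns grow to the right and rows downward; lengths in m; the calibration is good to about 2 mm. A picture is of the moment at which its call begins. There is no depth.
- r.finish_job(): hands the job in; it is judged then, once.
The state is a dict: "time_s": time; "joints": joint angles; "joint_velocities": joint speeds; "effort": joint torques, N m; "tcp_pos": TCP position; "ee_rot": TCP orientation; "wrist_force": force on the tool from outside, world axes, zero at the start; "moment": the same for the moment, N m; "gripper_width": opening from 0.0 (shut) to 1.0 (fully open); "gripper_force": force on a finger pad.
Only numpy, scipy, OpenCV 4.12 (cv2) and the standard library are available. Lean on these libraries where they do the work, as an engineer would, in place of code of your own. Each camera call takes 0.05 s, during which the arm holds its last target. There are 200 camera calls.

TASK

Get the abrasion test ready: set every pebble down gently inside the deep steel pot, without dropping it in, and only after that move the black-headed clamp post from its parking ring into the socket beside the pot, standing upright and fully down. Slide each of the two scrapers blade first, fully home, into the slot of its own width in the grey rack and leave it there. When all that is done, push the start button on the white box fully down and let go, with the bottle, brass weight and beaker left where they are.

Things in the scene. Friction and masses are not known exactly. Their poses are not given: they have to be found in the camera images.
- pebble1: rounded flattish grey stone, 56 mm across (widest at mid-height) and 40 mm high, 0.17 kg, lying flat on the table; origin at the centre of its underside, z up. Two to four of the four pebbles are present
- pebble2: rounded flattish grey stone, 56 mm across (widest at mid-height) and 40 mm high, 0.17 kg, lying flat on the table; origin at the centre of its underside, z up. Two to four of the four pebbles are present
- pebble3: rounded flattish grey stone, 56 mm across (widest at mid-height) and 40 mm high, 0.17 kg, lying flat on the table; origin at the centre of its underside, z up. Two to four of the four pebbles are present
- pebble4: rounded flattish grey stone, 56 mm across (widest at mid-height) and 40 mm high, 0.17 kg, lying flat on the table; origin at the centre of its underside, z up. Two to four of the four pebbles are present
- pot_floor (a point): centre of the inner floor of the fixed round steel pot, 14 mm above the table; the pot is 196 mm across inside, 204 mm outside, its rim stands 66 mm above this floor (80 mm above the table). Foot disc 220 mm across, 8 mm thick
- socket (a point): bottom of the socket bore, on its axis, 8 mm above the table, on the tab of the pot's foot, about 148 mm from the pot's centre. Steel collar 52 mm across, 40 mm high, bore 27 mm across and 40 mm deep; it turns with the pot
- post: clamp post, 120 mm tall: steel shank 24 mm across with a tapered foot, and a round black head 44 mm across from 78 to 120 mm height. Origin at the centre of its foot, z along it towards the head. 0.25 kg. At the start it stands upright on the table in a fixed grey parking ring (60 mm across, 30 mm high, 27 mm bore or wider)
- wide: flat scraper 165 mm long: steel blade 80 mm wide (the other's is 52), 4 mm thick, straight wooden handle 22 mm wide, 18 mm thick; undersides in one plane, lying flat, 0.15 kg. Origin on the underside at a good grip point, 19 mm behind the centre of mass; x along the tool to the blade, z up. Handle from x = -60 to +35 mm, blade from +30 to its front edge at +105 mm
- narrow: flat scraper 165 mm long: steel blade 52 mm wide (the other's is 80), 4 mm thick, straight wooden handle 22 mm wide, 18 mm thick; undersides in one plane, lying flat, 0.15 kg. Origin on the underside at a good grip point, 19 mm behind the centre of mass; x along the tool to the blade, z up. Handle from x = -60 to +35 mm, blade from +30 to its front edge at +105 mm
- wide_tip (a point): middle of the front edge of the wide scraper's blade, at mid-thickness (x = 105 mm, z = 2 mm in the scraper's frame)
- narrow_tip (a point): middle of the front edge of the narrow scraper's blade, at mid-thickness (x = 105 mm, z = 2 mm in the scraper's frame)
- rack: fixed grey rack, 168 mm wide, 58 mm high, with two level slots side by side, mouths on its -x side (turned roughly to the robot); x points into the slots. Lips cover the slots' side edges, the middle is open above: a blade goes in only level, through the mouth. The slot floor runs on 34 mm ahead of the mouths as a ledge. Origin on its underside, 30 mm behind the mouths
- wide_slot (a point): middle of the wide slot's mouth, on the slot floor, 40 mm above the table; axes as the rack's, x going in. The slot is 86 mm wide, 10 mm high and 60 mm deep to its end stop: a blade is home with its front edge 60 mm inside, the handle sticking out. Released there, it lies on the ledge or droops a little
- narrow_slot (a point): the same for the narrow slot: 58 mm wide, 10 mm high, 60 mm deep, floor 40 mm above the table
- start_top (a point): centre of the top of the start button, 34 mm across, on a fixed white box 100 x 100 x 50 mm; pressed straight down
- start (a joint): travel of the start button in m: 0 up, 0.006 fully down; about 5 N press it fully, and it springs back
- washbottle: bystander: white bottle 64 mm across, 150 mm high; origin at the centre of its underside
- weight: bystander: knobbed brass weight 60 mm across, 78 mm high; origin at the centre of its underside
- beaker: bystander: clear beaker 68 mm across, 75 mm high; origin at the centre of its underside
Things that resemble listed ones, but are neither listed nor needed, are in the scene too. What is shaped like the pebble4 but green or pink is not meant.

How it is judged:
By the outcome, as a careful person would: the job done as asked, in the order asked, and still so for the second after the job is handed in, with the robot touching nothing.
Of pebble1, pebble2, pebble3, pebble4 only 2 to 4 are there at a start; the rules pass over those that are not, and their reading is None.
At some moment in a run one of wide, narrow may be knocked a few centimetres aside while the robot is not near it.
It also fails if it takes over 210 s, if anything falls off the work surface, if the arm or the gripper's body presses on something with over 40 N, if the wrist force passes 120 N, or if a joint passes its speed limit or range.

## Working session

There is one attempt and no reset: what is moved stays moved. The work goes in short steps, Python scripts to look and compute and a shell command to move; the robot and the scene stay as the last step left them, time stands still between calls to the robot, and variables do not carry over. Pictures are saved under pics/ and viewed, at most 14 in all, crops included, and the job is handed in when it is done.

```bash
ls; mkdir -p pics
cat > h.py <<'E'
import numpy as np, cv2
from station import r
def cap(n,f=None):
    c=r.capture(n)
    if f: cv2.imwrite('pics/'+f,c['pixels'][:,:,::-1])
    return c
def f(c): return 200/np.tan(np.radians(c['fovy']/2))
def ray(c,u,v,z):
    d=np.array(c['orientation'])@np.array([(u-c['cx'])/f(c),(v-c['cy'])/f(c),1]); o=np.array(c['origin'])
    return o+d*(z-o[2])/d[2]
def proj(c,p):
    q=np.array(c['orientation']).T@(np.array(p)-np.array(c['origin'])); return q[:2]/q[2]*f(c)+[c['cx'],c['cy']]
E
python3 - <<'E'
from h import *
for n in('top','side'):
    c=cap(n,n+'0.png'); print(n,{k:v for k,v in c.items() if k!='pixels'})
    b=cv2.imread('pics/'+n+'0.png'); cv2.imwrite('pics/'+n+'0b.png',cv2.resize(b,(800,500),interpolation=cv2.INTER_CUBIC))
print(r.sense(), r.tip_extent)
E
```

```text
pics
top {'fovy': 42.31659147179292, 'cx': 324.1711079835142, 'cy': 199.4380279624202, 'origin': array([ 0.28918296, -0.01057986,  1.69861112]), 'orientation': array([[-0.02004078, -0.9865042 ,  0.16250489],
       [-0.99979698,  0.01943493, -0.00531717],
       [ 0.00208714, -0.16257846, -0.98669341]])}
side {'fovy': 51.27121628399849, 'cx': 320.62495716133407, 'cy': 195.93281936596736, 'origin': array([-0.0677912 , -0.6308622 ,  0.63828942]), 'orientation': array([[ 0.69108996, -0.4073813 ,  0.59702189],
       [-0.72253182, -0.36824965,  0.58509826],
       [-0.01850498, -0.83572285, -0.54883959]])}
{'time_s': 0.1, 'joints': array([ 9.17091369e+01,  2.20847509e+01,  3.87972476e-01, -2.42311168e-02,
       -6.84109213e+01, -1.48160495e+01]), 'joint_velocities': array([ 0.03614751, -0.00962552,  0.15054663,  0.07004131, -0.01432692,
       -0.03549764]), 'effort': array([-3.65435262e-04, -3.91693747e+01,  1.87933731e+01,  4.23193261e+00,
        1.34094665e-02, -7.61583078e-05]), 'tcp_pos': array([0.14160522, 0.60821472, 0.22959118]), 'ee_rot': array([[ 9.73913249e-01, -2.26920404e-01, -3.37006277e-04],
       [-2.26920631e-01, -9.73911419e-01, -1.89057648e-03],
       [ 1.00796116e-04,  1.91773116e-03, -9.99998156e-01]]), 'wrist_force': array([-0.67802624, -0.25346081, -0.50119993]), 'moment': array([-0.01838152, -0.01140061,  0.01153856]), 'gripper_force': 0.0, 'gripper_width': 0.9999692931631207} 0.008
```

View pics/top0b.png

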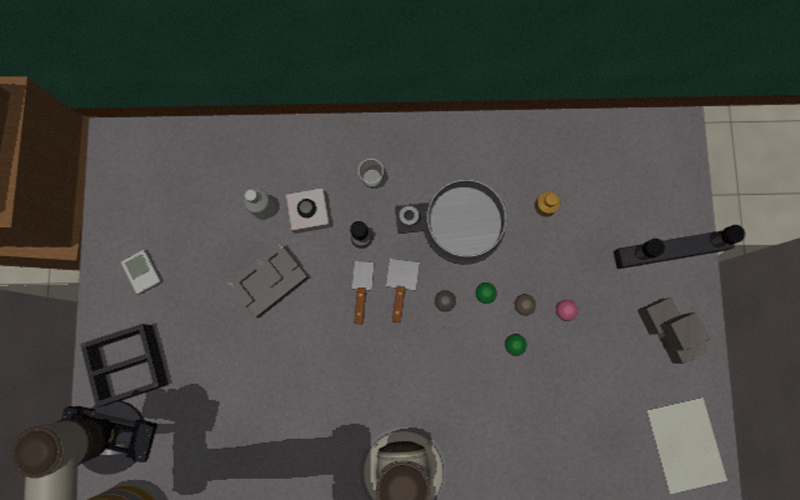

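View pics/side0b.png

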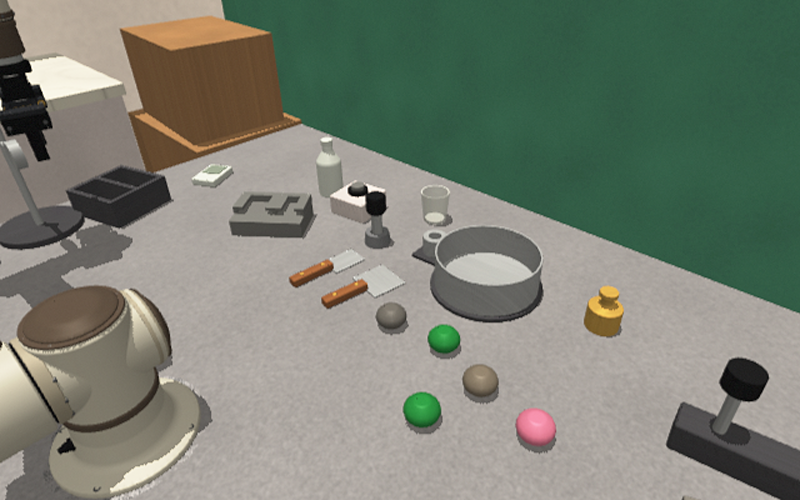

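The top view (shown at 1.25x) has grey stones at (445,300) and (525,304). The greens at (486,293) and (516,345) and the pink at (567,310) are not meant. The post is at (361,234), socket at (409,216), pot at (466,220), wide scraper at (401,290), narrow at (361,290), rack at (270,280) and button at (306,208). The clamp posts at right, on the dark bar, are look-alikes. I'll enlarge both regions.

Run:
```python
import cv2
a=cv2.imread('pics/top0.png')
cv2.imwrite('pics/cA.png',cv2.resize(a[140:270,180:350],None,fx=4.5,fy=4.5,interpolation=cv2.INTER_CUBIC))
cv2.imwrite('pics/cB.png',cv2.resize(a[140:290,310:480],None,fx=4,fy=4,interpolation=cv2.INTER_CUBIC))
```

```text
(no output)
```

View pics/cA.png

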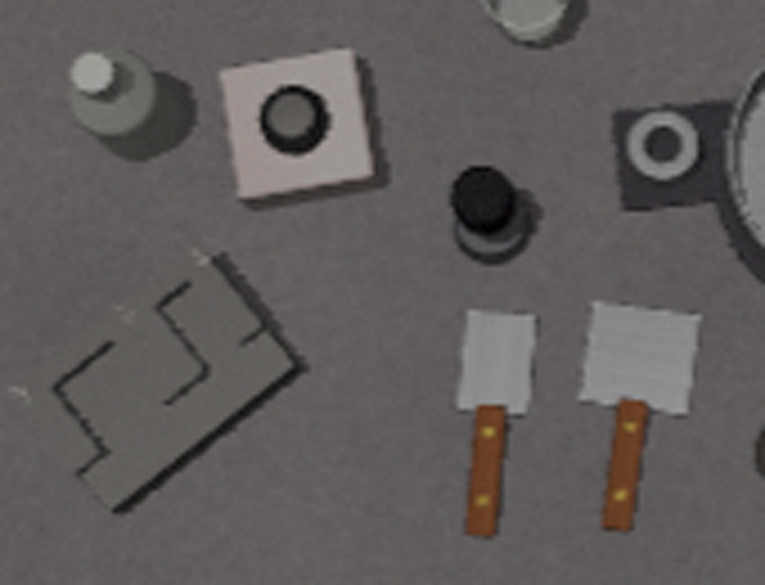

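View pics/cB.png

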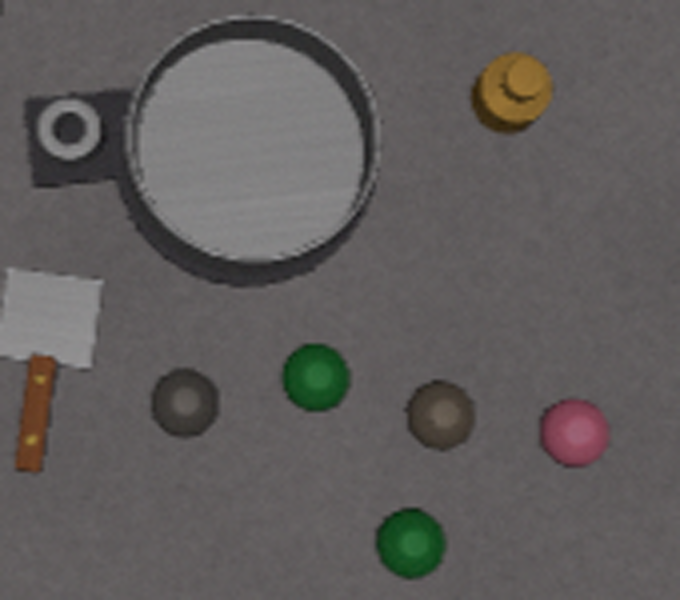

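Crop A shows the rack (mouths toward lower right, wide slot on the left, narrow on the right), the button at (295,120), the post at (484,200), the narrow scraper on the left and the wide one on the right. Crop B shows two grey stones, at (185,403) and (440,415). The green and pink ones are decoys. Next I'll measure these and check them by overlay.

```bash
cat > m.py <<'E'
from h import *
import pickle
c=cap('top'); s=cap('side')
A=lambda x,y:((x+.5)/4.5-.5+180,(y+.5)/4.5-.5+140)
B=lambda x,y:((x+.5)/4-.5+310,(y+.5)/4-.5+140)
P={}
def m(n,uv,z): P[n]=ray(c,*uv,z); print(n,P[n].round(4))
m('peb1',B(185,403),.02); m('peb2',B(440,415),.02)
m('pot',B(253,141),.08); m('socket',B(70,129),.048)
print('pot-sock',np.linalg.norm((P['pot']-P['socket'])[:2]))
m('posthead',A(484,200),.1); m('ring',A(491,231),.025)
m('button',A(295,120),.06)
for n,pts in dict(wide=[(595,300),(700,315),(687,413),(580,402),(618,530)],narrow=[(468,310),(537,315),(530,413),(458,408),(482,537)]).items():
    q=[ray(c,*A(*p),.004) for p in pts[:4]]; e=ray(c,*A(*pts[4]),.012)
    tip=(q[0]+q[1])/2; d=tip-e; L=np.hypot(*d[:2]); yaw=np.degrees(np.arctan2(d[1],d[0]))
    print(n,'tip',tip.round(4),'end',e.round(4),'L',L,'width',np.linalg.norm(q[0]-q[1]),'yaw',yaw,'orig',(e+d/L*.06).round(4))
    P[n]=np.array([*(e+d/L*.06)[:2],yaw])
# rack: mouth line points at z .058
a=ray(c,*A(118,510),.04);b=ray(c,*A(300,370),.04); a2=ray(c,*A(80,475),.058); b2=ray(c,*A(268,325),.058)
print('rack edge',a,b,np.linalg.norm(a-b)); d=b-a; print('rack yaw',np.degrees(np.arctan2(d[1],d[0]))+90)
d2=b2-a2; print('mouth line',a2,b2,np.degrees(np.arctan2(d2[1],d2[0]))+90)
for p in [(108,455),(165,405),(208,370),(240,345),(268,325),(80,475),(55,385),(160,305)]: print(p, ray(c,*A(*p),.058).round(4))
E
python3 m.py
```

```text
peb1 [ 0.4288 -0.1199  0.02  ]
peb2 [ 0.4149 -0.3267  0.02  ]
pot [ 0.6323 -0.1767  0.08  ]
socket [ 0.6521 -0.0309  0.048 ]
pot-sock 0.14711241114829893
posthead [0.6039 0.0964 0.1   ]
ring [0.5954 0.0965 0.025 ]
button [0.6732 0.2349 0.06  ]
wide tip [ 0.5398 -0.0169  0.004 ] end [0.3767 0.0076 0.012 ] L 0.1648783336767884 width 0.07814199537934063 yaw -8.551442786107877 orig [ 0.436  -0.0013  0.0091]
narrow tip [0.5381 0.0899 0.004 ] end [0.3736 0.1058 0.012 ] L 0.16526307362321804 width 0.0509660086940585 yaw -5.517515848266975 orig [0.4334 0.1    0.0091]
rack edge [0.3964748  0.36219982 0.04      ] [0.49403133 0.233414   0.04      ] 0.1615644310754882
rack yaw 37.1442872002213
mouth line [0.42042411 0.38532552 0.058     ] [0.52450915 0.25368151 0.058     ] 38.33184849559556
(108, 455) [0.4341 0.3659 0.058 ]
(165, 405) [0.4688 0.3262 0.058 ]
(208, 370) [0.4931 0.296  0.058 ]
(240, 345) [0.5105 0.2735 0.058 ]
(268, 325) [0.5245 0.2537 0.058 ]
(80, 475) [0.4204 0.3853 0.058 ]
(55, 385) [0.4845 0.4043 0.058 ]
(160, 305) [0.5404 0.3307 0.058 ]
```

```bash
cat > ov.py <<'E'
from h import *
from scipy.optimize import least_squares
import contextlib,io
with contextlib.redirect_stdout(io.StringIO()):
    from m import *
obs=[((80,475),(-.03,.084,.058)),((268,325),(-.03,-.084,.058)),((118,510),(-.064,.084,.04)),((300,370),(-.064,-.084,.04)),((55,385),(.03,None,.058)),((160,305),(.03,None,.058))]
def W(p,q): t=p[2]; return np.array([p[0]+q[0]*np.cos(t)-q[1]*np.sin(t),p[1]+q[0]*np.sin(t)+q[1]*np.cos(t),q[2]])
def res(p):
    o=[]
    for uv,q in obs:
        w=ray(c,*A(*uv),q[2])-np.array([p[0],p[1],0]); t=p[2]
        o.append(w[0]*np.cos(t)+w[1]*np.sin(t)-q[0])
        if q[1] is not None:o.append(-w[0]*np.sin(t)+w[1]*np.cos(t)-q[1])
    return np.array(o)
R=least_squares(res,[.49,.33,.65]).x; print('rack',R[:2],np.degrees(R[2]),'res mm',(res(R)*1000).round(1))
ws=W(R,(-.03,.033,.04)); ns=W(R,(-.03,-.047,.04)); print('wide_slot',ws,'narrow_slot',ns)
def poly(im,cam,pts,k,o,col,cl=True):
    q=np.array([((proj(cam,p)+.5-o)*k-.5) for p in pts]); cv2.polylines(im,[np.round(q*16).astype(int)],cl,col,1,cv2.LINE_AA,4)
def circ(x,y,z,d): return [(x+d/2*np.cos(t),y+d/2*np.sin(t),z) for t in np.linspace(0,6.28,40)]
def draw(cam,o,sz,k,fn):
    im=cam['pixels'][o[1]:o[1]+sz[1],o[0]:o[0]+sz[0],::-1]; im=cv2.resize(im,None,fx=k,fy=k,interpolation=cv2.INTER_CUBIC); o=np.array(o)
    G=(0,255,0);Y=(0,255,255)
    for cy,w in((.033,.086),(-.047,.058)): poly(im,cam,[W(R,(x,y,.04)) for x,y in((-.03,cy-w/2),(.03,cy-w/2),(.03,cy+w/2),(-.03,cy+w/2))],k,o,Y)
    poly(im,cam,[W(R,(x,y,.04)) for x,y in((-.064,.084),(-.064,-.084))],k,o,G); poly(im,cam,[W(R,(-.03,.084,.058)),W(R,(-.03,-.084,.058))],k,o,G)
    p=P['pot']; poly(im,cam,circ(*p[:2],.08,.204),k,o,G); poly(im,cam,circ(*p[:2],.0,.22),k,o,Y)
    p=P['socket']; poly(im,cam,circ(*p[:2],.048,.052),k,o,G); poly(im,cam,circ(*p[:2],.048,.027),k,o,Y)
    p=P['posthead']; poly(im,cam,circ(*PX,.12,.044),k,o,G); poly(im,cam,circ(*PX,.078,.044),k,o,Y); poly(im,cam,circ(*PX,.03,.06),k,o,G)
    for n in('peb1','peb2'): poly(im,cam,circ(*P[n][:2],.02,.056),k,o,G)
    p=P['button']; poly(im,cam,circ(*p),k,o,G) if 0 else poly(im,cam,circ(*p[:2],p[2],.034),k,o,G)
    cv2.imwrite('pics/'+fn,im)
PX=(P['posthead'][:2]+P['ring'][:2])/2
if __name__=='__main__':
    import sys
    draw(c,(180,140),(170,120),4.7,'ovt%s.png'%sys.argv[1]); draw(s,(170,120),(270,165),2.96,'ovs%s.png'%sys.argv[1])
E
python3 ov.py 1
```

```text
rack [0.49643791 0.33766278] 37.66556578207597 res mm [-1.   0.2  0.9  0.4 -0.1 -3.5 -1.6  2.9  1.3  0.6]
wide_slot [0.45252549 0.34545374 0.04      ] narrow_slot [0.5014096  0.28212647 0.04      ]
```

View pics/ovt1.png

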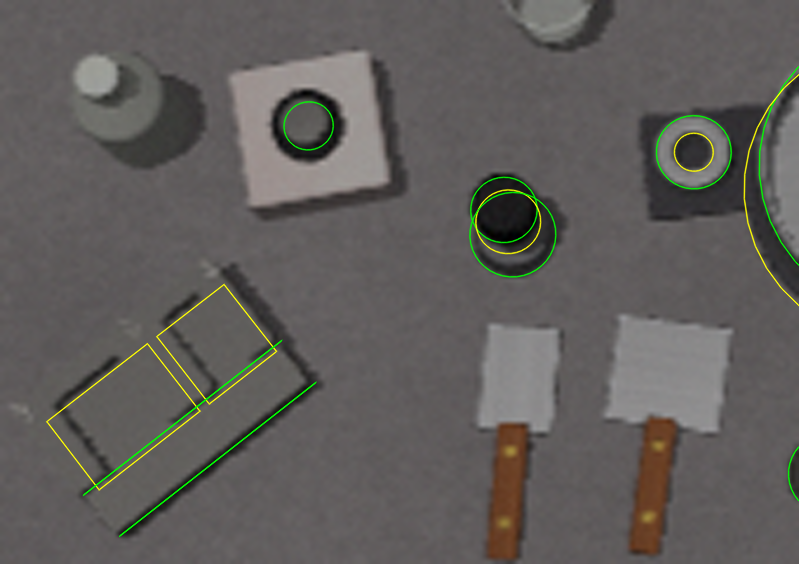

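View pics/ovs1.png

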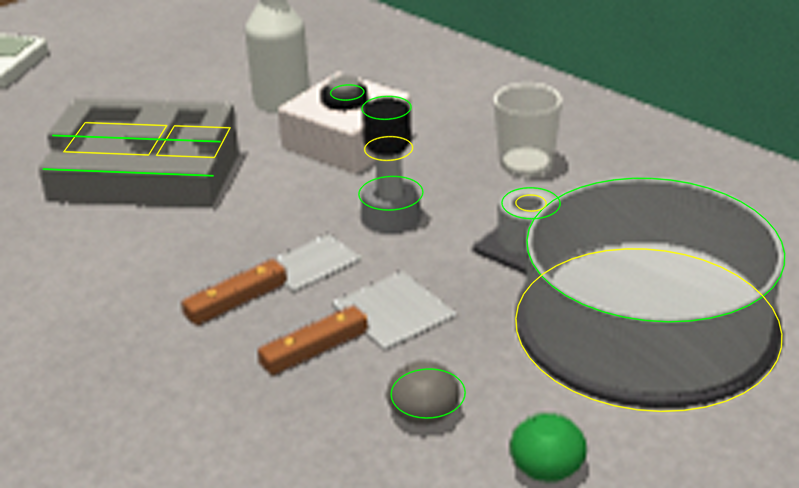

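The overlays fit in both views: the pot-to-socket distance is 147 mm and the scraper lengths and slot spacing match. The side view puts the button about 4 mm above my 60 mm guess. I'll go to pebble1.

```bash
python3 -m jog '1 50 -60 0 0;1 50 -60 0 0;1 50 -60 0 0;1 50 -60 0 0;1 50 -60 0 0'; python3 -m jog '1 5 -61 0 0;1 5 -61 0 0;1 5 -61 0 0;1 5 -61 0 0;1 5 -61 0 0';python3 -m jog '1 6 -61 0 0;1 6 -62 0 0;1 0 0 0 0;1 0 0 0 0'
```

```text
time_s: 0.92
tcp_pos: [0.3427, 0.367, 0.2308]
ee_rot: [[0.974, -0.226, 0.0], [-0.226, -0.974, 0.001], [0.0, -0.001, -1.0]]
wrist_force: [1.0, 1.3, -0.5]
gripper_width: 1.002
gripper_force: 0.0
time_s: 1.55
tcp_pos: [0.3665, 0.0618, 0.231]
ee_rot: [[0.974, -0.226, 0.001], [-0.226, -0.974, 0.001], [0.001, -0.001, -1.0]]
wrist_force: [0.2, 0.1, 0.4]
gripper_width: 1.0
gripper_force: 0.0
time_s: 2.05
tcp_pos: [0.3787, -0.0595, 0.2306]
ee_rot: [[0.974, -0.228, 0.0], [-0.228, -0.974, 0.0], [0.0, -0.0, -1.0]]
wrist_force: [-0.5, 0.4, -0.0]
gripper_width: 0.997
gripper_force: 0.0
```

```bash
python3 -m jog '1 50 -60 0 0;1 0 0 -60 0;1 0 0 -60 0;1 0 0 0 0;1 0 0 0 0'|grep -E 'tcp|force'; python3 -m jog '1 0 0 -60 0;1 0 0 -40 0;1 0 0 0 0;1 0 0 0 0'
```

```text
tcp_pos: [0.4209, -0.1062, 0.1125]
wrist_force: [0.6, 1.0, 0.2]
gripper_force: 0.0
time_s: 3.18
tcp_pos: [0.4209, -0.1069, 0.0128]
ee_rot: [[0.974, -0.226, 0.005], [-0.226, -0.974, 0.0], [0.004, -0.001, -1.0]]
wrist_force: [-0.2, -0.0, 1.2]
gripper_width: 1.001
gripper_force: 0.0
```

```bash
python3 -m jog '1 8 -13 0 0;1 0 0 -3 0;1 0 0 0 0;1 0 0 0 0'; python3 -m jog '0.5 0 0 0 0;0.5 0 0 0 0;0.5 0 0 0 0;0.5 0 0 0 0;0.5 0 0 0 0'|tail -3
```

```text
time_s: 3.68
tcp_pos: [0.4282, -0.1207, 0.0084]
ee_rot: [[0.974, -0.226, 0.003], [-0.226, -0.974, -0.0], [0.003, -0.0, -1.0]]
wrist_force: [1.5, -3.5, 5.8]
gripper_width: 0.999
gripper_force: 2.9
wrist_force: [0.0, -0.1, 8.6]
gripper_width: 0.617
gripper_force: 31.0
```

```bash
python3 -m jog '0.5 0 0 20 0;0.5 0 0 50 0;0.5 0 0 55 0;0.5 0 0 0 0;0.5 0 0 0 0'; python3 -m jog '0.5 41 -12 0 0;0.5 41 -12 0 0;0.5 41 -12 0 0;0.5 42 -12 0 0;0.5 0 0 0 0'|tail -6;  python3 -m jog '0.5 0 0 0 0;0.5 0 0 0 0'
```

```text
time_s: 4.92
tcp_pos: [0.425, -0.1201, 0.1313]
ee_rot: [[0.974, -0.228, -0.003], [-0.228, -0.974, 0.001], [-0.003, -0.0, -1.0]]
wrist_force: [-0.6, -0.5, -2.8]
gripper_width: 0.619
gripper_force: 29.8
time_s: 5.55
tcp_pos: [0.5924, -0.1688, 0.1282]
ee_rot: [[0.974, -0.228, -0.006], [-0.228, -0.974, 0.0], [-0.006, 0.001, -1.0]]
wrist_force: [-0.8, -0.3, -2.1]
gripper_width: 0.618
gripper_force: 29.8
time_s: 5.8
tcp_pos: [0.5902, -0.168, 0.1315]
ee_rot: [[0.974, -0.227, -0.003], [-0.227, -0.974, 0.0], [-0.003, 0.0, -1.0]]
wrist_force: [-0.6, 0.5, -2.8]
gripper_width: 0.616
gripper_force: 29.8
```

```bash
python3 -m jog '0.5 2 0 -40 0;0.5 0 0 -40 0;0.5 0 0 -18 0;0.5 0 0 0 0;0.5 0 0 0 0'; python3 -m jog '0.5 0 0 -4 0;0.5 0 0 -4 0;0.5 0 0 -2 0;0.5 0 0 0 0;0.5 0 0 0 0'
```

```text
time_s: 6.42
tcp_pos: [0.5951, -0.1685, 0.0363]
ee_rot: [[0.974, -0.226, 0.003], [-0.226, -0.974, -0.001], [0.003, -0.0, -1.0]]
wrist_force: [-0.1, 0.0, -1.8]
gripper_width: 0.619
gripper_force: 29.8
time_s: 7.05
tcp_pos: [0.5938, -0.1684, 0.0246]
ee_rot: [[0.974, -0.227, 0.0], [-0.227, -0.974, -0.0], [0.0, 0.0, -1.0]]
wrist_force: [-0.5, -0.9, -2.4]
gripper_width: 0.619
gripper_force: 29.8
```

```bash
python3 -m jog '0.5 0 0 -1 0;0.5 0 0 -1 0;0.5 0 0 0 0;0.5 0 0 0 0';  python3 -m jog '0.5 0 0 -1 0;0.5 0 0 0 0;0.5 0 0 0 0' | grep -E 'tcp|wrist'
```

```text
time_s: 7.55
tcp_pos: [0.5938, -0.1684, 0.0225]
ee_rot: [[0.974, -0.227, 0.0], [-0.227, -0.974, -0.0], [0.0, -0.0, -1.0]]
wrist_force: [0.6, 0.0, -0.6]
gripper_width: 0.621
gripper_force: 29.8
tcp_pos: [0.5939, -0.1684, 0.0225]
wrist_force: [-2.7, 1.6, 5.5]
```

```bash
python3 -m jog '0.85 0 0 0 0;0.85 0 0 0 0;0.85 0 0 0 0;0.85 0 0 30 0;0.85 0 0 40 0'; python3 -m jog '1 0 0 40 0;1 0 0 0 0;1 -45 -40 0 0;1 -45 -40 0 0;1 -45 -40 0 0';python3 -m jog '1 -44 -38 0 0;1 0 0 0 0;1 0 0 0 0'
```

```text
time_s: 8.55
tcp_pos: [0.5929, -0.1683, 0.0905]
ee_rot: [[0.974, -0.227, -0.003], [-0.227, -0.974, 0.0], [-0.003, 0.0, -1.0]]
wrist_force: [0.5, -0.6, -0.1]
gripper_width: 0.849
gripper_force: 0.0
time_s: 9.18
tcp_pos: [0.4569, -0.289, 0.1302]
ee_rot: [[0.974, -0.226, -0.002], [-0.226, -0.974, 0.001], [-0.002, -0.0, -1.0]]
wrist_force: [0.1, -1.0, -0.6]
gripper_width: 0.998
gripper_force: 0.0
time_s: 9.55
tcp_pos: [0.4147, -0.3264, 0.1308]
ee_rot: [[0.974, -0.228, -0.001], [-0.228, -0.974, 0.0], [-0.001, -0.0, -1.0]]
wrist_force: [0.0, 1.2, -0.7]
gripper_width: 1.001
gripper_force: 0.0
```

```bash
python3 -m jog '1 0 0 -50 0;1 0 0 -50 0;1 0 0 -21 0;1 0 0 0 0;1 0 0 0 0'; python3 -m jog '0.5 0 0 0 0;0.5 0 0 0 0;0.5 0 0 0 0;0.5 0 0 0 0;0.5 0 0 0 0'|tail -3;python3 -m jog '0.5 0 0 20 0;0.5 0 0 50 0;0.5 0 0 52 0;0.5 0 0 0 0;0.5 0 0 0 0'
```

```text
time_s: 10.18
tcp_pos: [0.4159, -0.3255, 0.01]
ee_rot: [[0.974, -0.225, -0.0], [-0.225, -0.974, 0.0], [-0.0, -0.0, -1.0]]
wrist_force: [0.2, 0.1, -0.0]
gripper_width: 1.0
gripper_force: 0.0
wrist_force: [-0.6, 0.7, 1.3]
gripper_width: 0.613
gripper_force: 30.0
time_s: 11.42
tcp_pos: [0.4139, -0.3259, 0.1318]
ee_rot: [[0.974, -0.228, -0.001], [-0.228, -0.974, 0.001], [-0.001, -0.001, -1.0]]
wrist_force: [0.8, 0.7, -1.4]
gripper_width: 0.615
gripper_force: 30.0
```

```bash
python3 -m jog '0.5 51 28 0 0;0.5 51 28 0 0;0.5 51 28 0 0;0.5 52 28 0 0;0.5 52 28 0 0'; python3 -m jog '0.5 0 0 0 0;0.5 0 0 0 0;0.5 0 0 -40 0;0.5 0 0 -40 0;0.5 0 0 0 0'
```

```text
time_s: 12.05
tcp_pos: [0.672, -0.1852, 0.1294]
ee_rot: [[0.974, -0.227, -0.005], [-0.227, -0.974, 0.001], [-0.005, 0.001, -1.0]]
wrist_force: [0.7, -0.3, -1.2]
gripper_width: 0.618
gripper_force: 30.0
time_s: 12.68
tcp_pos: [0.6672, -0.187, 0.0482]
ee_rot: [[0.973, -0.229, -0.011], [-0.229, -0.973, 0.001], [-0.011, 0.001, -1.0]]
wrist_force: [0.9, -0.5, -1.3]
gripper_width: 0.616
gripper_force: 30.0
```

```bash
python3 -m jog '0.5 0 0 -10 0;0.5 0 0 -8 0;0.5 0 0 -6 0;0.5 0 0 0 0;0.5 0 0 0 0'
```

```text
time_s: 13.3
tcp_pos: [0.6721, -0.1864, 0.029]
ee_rot: [[0.974, -0.227, 0.001], [-0.227, -0.974, -0.0], [0.001, -0.0, -1.0]]
wrist_force: [-0.2, -0.5, -1.7]
gripper_width: 0.62
gripper_force: 30.0
```

```bash
python3 -m jog '0.5 0 0 -3 0;0.5 0 0 -1 0;0.5 0 0 -1 0;0.5 0 0 0 0;0.5 0 0 0 0'|grep -E 'tcp|wrist';  python3 -m jog '0.5 0 0 -1 0;0.5 0 0 0 0;0.5 0 0 0 0' | grep -E 'tcp|wrist'
```

```text
tcp_pos: [0.6719, -0.1864, 0.0246]
wrist_force: [-2.5, 1.6, 5.6]
tcp_pos: [0.6721, -0.1864, 0.0246]
wrist_force: [-3.3, 1.2, 9.4]
```

```bash
python3 -m jog '0.85 0 0 0 0;0.85 0 0 0 0;0.85 0 0 0 0;0.85 0 0 30 0;0.85 0 0 40 0'; python3 -m jog '1 0 0 60 0;1 0 0 60 0;1 -60 0 0 0;1 -60 0 0 0;1 0 0 0 0' | grep tcp
python3 - <<'E'
from h import *
c=cap('top','t1.png'); s=cap('side','s1.png')
# dark head centroid near predicted
def cen(cam,w=14):
    u,v=proj(cam,(.602,.0965,.099)); im=cam['pixels'].astype(int).sum(2)
    u0,v0=int(u)-w,int(v)-w; m=(im[v0:v0+2*w+1,u0:u0+2*w+1]<75).astype(np.uint8)
    n,l,st,ce=cv2.connectedComponentsWithStats(m); i=1+np.argmax(st[1:,4]); return ce[i]+[u0,v0],st[i],(u,v)
T=cen(c);S=cen(s);print(T,S)
print(ray(c,*T[0],.1), 'side',ray(s,*S[0],.1))
im=np.hstack([cv2.resize(c['pixels'][150:215,270:420],None,fx=2.6,fy=2.6)]); 
im=cv2.resize(c['pixels'][145:275,270:450],None,fx=4.4,fy=4.4,interpolation=cv2.INTER_CUBIC); cv2.imwrite('pics/c2.png',im[:,:,::-1])
E
```

```text
time_s: 14.92
tcp_pos: [0.6707, -0.1864, 0.0912]
ee_rot: [[0.974, -0.227, -0.004], [-0.227, -0.974, 0.0], [-0.004, 0.001, -1.0]]
wrist_force: [1.3, -0.1, 0.5]
gripper_width: 0.846
gripper_force: 0.0
tcp_pos: [0.5464, -0.1863, 0.2118]
(array([288.54716981, 187.43396226]), array([ 8, 11, 14, 11, 53], dtype=int32), (np.float64(287.1534522553533), np.float64(184.69899730847135))) (array([300.6993865, 164.8404908]), array([  7,   8,  14,  16, 163], dtype=int32), (np.float64(301.048395354506), np.float64(162.48014476999222)))
[0.59295414 0.09212225 0.1       ] side [0.59106416 0.08645704 0.1       ]
```

View pics/c2.png

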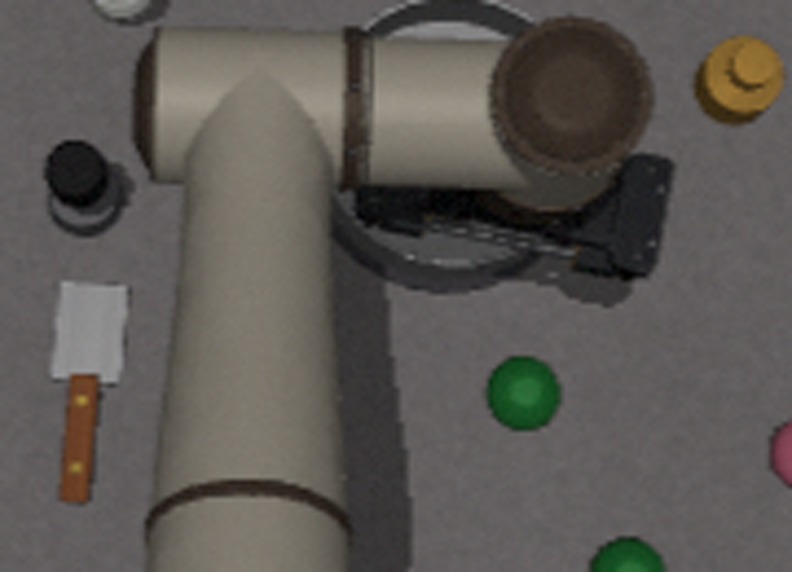

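The crop shows the post untouched at (78,174), the narrow scraper in place and no grey pebbles left on the table. Next, the post.

```bash
python3 -m jog '1 11 56 0 0;1 11 56 0 0;1 11 56 0 0;1 11 57 0 0;1 11 57 0 0'; python3 -m jog '1 0 0 0 0;1 0 0 0 0;1 0 0 -50 0;1 0 0 0 0;1 0 0 0 0'
```

```text
time_s: 16.27
tcp_pos: [0.6087, 0.0984, 0.2123]
ee_rot: [[0.974, -0.226, 0.001], [-0.226, -0.974, 0.0], [0.001, -0.0, -1.0]]
wrist_force: [1.0, -0.4, 0.2]
gripper_width: 1.003
gripper_force: 0.0
time_s: 16.9
tcp_pos: [0.608, 0.0949, 0.164]
ee_rot: [[0.974, -0.227, 0.002], [-0.227, -0.974, -0.0], [0.002, -0.0, -1.0]]
wrist_force: [0.1, 0.1, 0.2]
gripper_width: 0.995
gripper_force: 0.0
```

```bash
python3 -m jog '1 -5 1 0 0;1 0 0 -40 0;1 0 0 -29 0;1 0 0 0 0;1 0 0 0 0'; python3 -m jog '0.4 0 0 0 0;0.4 0 0 0 0;0.4 0 0 0 0;0.4 0 0 0 0;0.4 0 0 0 0';python3 -m jog '0.4 0 0 0 0;0.4 0 0 0 0'|tail -3
```

```text
time_s: 17.52
tcp_pos: [0.6031, 0.097, 0.0957]
ee_rot: [[0.974, -0.226, 0.004], [-0.226, -0.974, 0.001], [0.003, -0.002, -1.0]]
wrist_force: [0.3, 0.5, 0.3]
gripper_width: 1.0
gripper_force: 0.0
time_s: 18.15
tcp_pos: [0.6018, 0.0966, 0.0935]
ee_rot: [[0.974, -0.227, 0.0], [-0.227, -0.974, 0.0], [0.0, -0.0, -1.0]]
wrist_force: [-0.4, -0.7, -0.3]
gripper_width: 0.517
gripper_force: 0.1
wrist_force: [-0.0, 0.5, 0.1]
gripper_width: 0.499
gripper_force: 29.9
```

```bash
python3 -m jog '0.4 0 0 15 0;0.4 0 0 25 0;0.4 0 0 40 0;0.4 0 0 0 0;0.4 0 0 0 0'; python3 -m jog '0.4 17 -42 0 0;0.4 17 -43 0 0;0.4 17 -43 0 0;0.4 0 0 0 0;0.4 0 0 0 0'
python3 - <<'E'
from h import *
c=cap('top','t2.png'); s=cap('side','s2.png')
im=cv2.resize(s['pixels'][110:260,270:450],None,fx=4.4,fy=4,interpolation=cv2.INTER_CUBIC); cv2.imwrite('pics/c3.png',im[:,:,::-1])
print(r.sense()['tcp_pos'])
E
```

```text
time_s: 19.02
tcp_pos: [0.6009, 0.0964, 0.1731]
ee_rot: [[0.974, -0.227, -0.002], [-0.227, -0.974, 0.0], [-0.002, 0.0, -1.0]]
wrist_force: [-0.4, 0.7, -3.0]
gripper_width: 0.502
gripper_force: 29.9
time_s: 19.65
tcp_pos: [0.6518, -0.0314, 0.1718]
ee_rot: [[0.974, -0.228, -0.003], [-0.228, -0.974, -0.0], [-0.003, 0.001, -1.0]]
wrist_force: [0.7, -0.9, -1.9]
gripper_width: 0.497
gripper_force: 29.9
[ 0.65210282 -0.03049053  0.17276939]
```

View pics/c3.png

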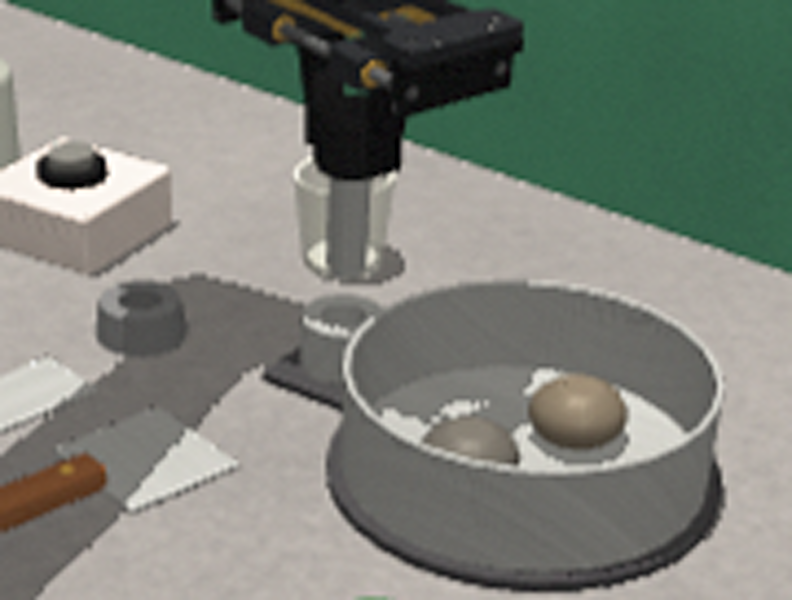

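The side crop shows both pebbles resting in the pot at (470,440) and (577,410). The post's shank at (348,225) hangs above the socket collar at (343,310). I'll check the horizontal alignment.

Run:
```python
from h import *
s=cap('side')
S=(.6521,-.0309)
for z in(.048,.085,.12): print(z,(proj(s,(*S,z))-[270,110]+.5)*[4.4,4])
im=s['pixels'].astype(int).sum(2)
# shank edges: print row profile
for row in (158,163,168,): print(row, im[row,338:362])
for row in (186,188): print(row, im[row,334:362])
# effect of 1mm in x,y
print(proj(s,(S[0]+.01,S[1],.1))-proj(s,(*S,.1)),proj(s,(S[0],S[1]+.01,.1))-proj(s,(*S,.1)))
```

```text
0.048 [349.33881754 314.21313927]
0.085 [350.5102548  266.09051891]
0.12 [351.65947639 218.88051834]
158 [409 411 412 447 502 496 395 282 286 297 306 304 309 312 309 287 487 485
 444 429 432 491 522 521]
163 [426 417 419 428 436 446 338 276 289 298 305 306 310 319 301 319 452 447
 437 430 451 522 529 526]
168 [426 406 417 424 437 449 320 280 287 297 320 306 309 313 302 338 451 444
 430 434 522 529 531 528]
186 [315 314 313 303 303 404 381 373 374 370 335 333 339 343 333 342 342 347
 371 380 368 376 461 481 473 412 340 335]
188 [311 317 320 315 317 366 371 362 363 291 302 312 318 322 321 316 305 296
 264 344 354 359 359 328 327 302 309 312]
[ 2.5033501  -1.43136835] [-2.93766963 -1.28355917]
```

```bash
python3 -m jog '0.4 0 1 -25 0;0.4 0 0 -4 0;0.4 0 0 -3 0;0.4 0 0 0 0;0.4 0 0 0 0' | grep -E 'tcp|wrist'; python3 -m jog '0.4 0 0 -4 0;0.4 0 0 0 0;0.4 0 0 0 0' | grep -E 'tcp|wrist'; python3 -m jog '0.4 0 0 -4 0;0.4 0 0 0 0;0.4 0 0 0 0' | grep -E 'tcp|wrist'
```

```text
tcp_pos: [0.6532, -0.0303, 0.1423]
wrist_force: [0.6, 0.3, -1.5]
tcp_pos: [0.6528, -0.0305, 0.1375]
wrist_force: [-0.5, 0.4, -1.5]
tcp_pos: [0.6528, -0.0304, 0.1335]
wrist_force: [-1.2, -0.3, -2.1]
```

```bash
for i in 1; do python3 -m jog '0.4 0 0 -4 0;0.4 0 0 -4 0;0.4 0 0 0 0;0.4 0 0 0 0' | grep -E 'tcp|wrist|rot'; python3 -m jog '0.4 0 0 -4 0;0.4 0 0 -4 0;0.4 0 0 0 0;0.4 0 0 0 0' | grep -E 'tcp|wrist'; python3 -m jog '0.4 0 0 -4 0;0.4 0 0 -4 0;0.4 0 0 0 0;0.4 0 0 0 0' | grep -E 'tcp|wrist'; done
```

```text
tcp_pos: [0.6528, -0.0304, 0.1255]
ee_rot: [[0.974, -0.227, -0.0], [-0.227, -0.974, -0.0], [-0.0, 0.0, -1.0]]
wrist_force: [0.0, 0.3, -1.9]
tcp_pos: [0.6528, -0.0304, 0.1175]
wrist_force: [-0.7, 0.8, -1.4]
tcp_pos: [0.6528, -0.0304, 0.1095]
wrist_force: [-0.6, 0.8, -1.5]
```

```bash
python3 -m jog '0.4 0 0 -4 0;0.4 0 0 -3 0;0.4 0 0 0 0;0.4 0 0 0 0' | grep -E 'tcp|wrist|rot'; python3 -m jog '0.4 0 0 -1 0;0.4 0 0 -1 0;0.4 0 0 0 0;0.4 0 0 0 0' | grep -E 'tcp|wrist'
```

```text
tcp_pos: [0.6528, -0.0304, 0.1025]
ee_rot: [[0.974, -0.227, -0.0], [-0.227, -0.974, -0.0], [-0.0, 0.0, -1.0]]
wrist_force: [-0.6, 0.2, -3.1]
tcp_pos: [0.6532, -0.0304, 0.1015]
wrist_force: [-1.2, 0.6, 4.6]
```

```bash
python3 -m jog '0.8 0 0 0 0;0.8 0 0 0 0;0.8 0 0 0 0;0.8 0 0 20 0;0.8 0 0 40 0'|grep -E 'tcp|width'; python3 -m jog '0.8 0 0 50 0;0.6 -50 -45 0 0;0.6 -50 -45 0 0;0.6 -50 -45 0 0;0.6 -50 -45 0 0'|grep tcp; python3 -m jog '0.6 0 -40 0 0;0.6 0 0 0 0'|grep tcp
python3 - <<'E'
from h import *
c=cap('top','t3.png')
im=cv2.resize(c['pixels'][140:270,250:420],None,fx=4.5,fy=4.5,interpolation=cv2.INTER_CUBIC); cv2.imwrite('pics/c4.png',im[:,:,::-1])
E
```

```text
tcp_pos: [0.6515, -0.0305, 0.1587]
gripper_width: 0.793
tcp_pos: [0.4654, -0.1987, 0.2106]
tcp_pos: [0.4663, -0.2397, 0.2106]
```

View pics/c4.png

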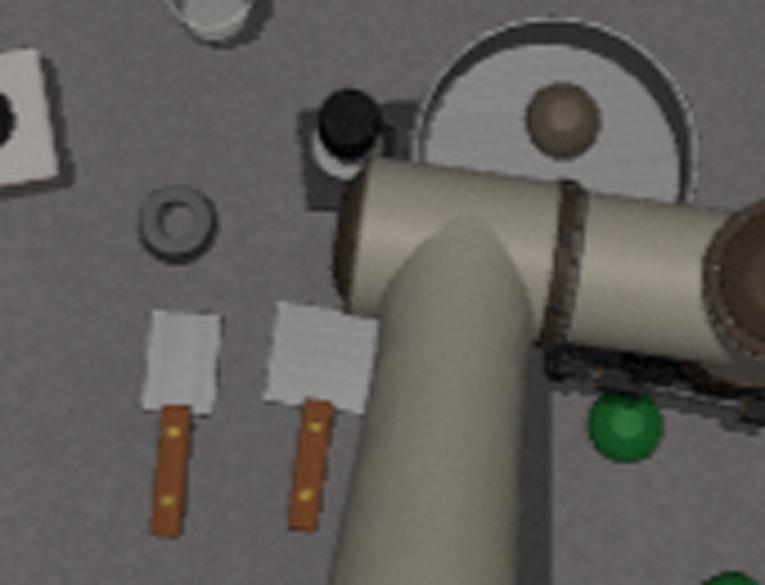

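The top crop shows the post standing in the socket at (350,125), the empty ring at (177,222), a pebble in the pot and both scrapers where they were. Now the wide scraper.

```bash
python3 -m jog '0.6 -6 48 0 1.5;0.6 -6 48 0 1.5;0.6 -6 48 0 1.5;0.6 -6 48 0 0;0.6 -6 47 0 0'|grep -E 'tcp'; python3 -m jog '0.6 0 0 0 0;0.6 0 0 -60 0;0.6 0 0 -60 0;0.6 0 0 -40 0;0.6 0 0 0 0'|grep -E 'tcp|wrist';python3 -m jog '0.6 0 0 0 0;0.6 0 0 0 0'
```

```text
tcp_pos: [0.4366, 0.0038, 0.2106]
tcp_pos: [0.4348, 0.0005, 0.0482]
wrist_force: [0.6, 0.7, 0.4]
time_s: 26.72
tcp_pos: [0.4385, 0.0019, 0.0524]
ee_rot: [[0.989, -0.149, 0.004], [-0.149, -0.989, 0.001], [0.004, -0.002, -1.0]]
wrist_force: [0.4, -0.2, -0.2]
gripper_width: 0.598
gripper_force: 0.0
```

```bash
python3 -m jog '0.6 -2 -3 -30 0;0.6 0 0 -12 0;0.6 0 0 0 0;0.6 0 0 0 0'|grep -E 'tcp|wrist'; python3 -m jog '0 0 0 0 0;0 0 0 0 0;0 0 0 0 0;0 0 0 0 0;0 0 0 0 0';python3 -m jog '0 0 0 0 0;0 0 0 0 0'
```

```text
tcp_pos: [0.4356, -0.0014, 0.0092]
wrist_force: [0.5, 0.3, 1.0]
time_s: 27.85
tcp_pos: [0.4352, -0.0015, 0.0086]
ee_rot: [[0.989, -0.15, 0.0], [-0.15, -0.989, 0.0], [0.0, -0.0, -1.0]]
wrist_force: [0.8, 0.1, 1.6]
gripper_width: 0.253
gripper_force: 29.8
time_s: 28.1
tcp_pos: [0.4352, -0.0015, 0.0086]
ee_rot: [[0.989, -0.15, 0.0], [-0.15, -0.989, 0.0], [0.0, -0.0, -1.0]]
wrist_force: [-0.0, 1.3, 0.4]
gripper_width: 0.248
gripper_force: 29.8
```

```bash
python3 -m jog '0 0 0 20 0;0 0 0 40 0;0 0 0 40 0;0 0 0 0 0'|grep -E 'tcp|wrist|width'; python3 -m jog '0 -15 44 0 9;0 -15 44 0 9;0 -15 44 0 9;0 -15 44 0 9;0 -15 44 0 9';python3 -m jog '0 -15 44 0 1.3;0 0 0 0 0;0 0 0 0 0;0 0 0 0 0'
python3 - <<'E'
from h import *
s=cap('side','s4.png')
print(np.array(r.sense()['tcp_pos']))
cv2.imwrite('pics/c5.png',cv2.resize(s['pixels'][100:260,120:330],None,fx=3.7,fy=3.7,interpolation=cv2.INTER_CUBIC)[:,:,::-1])
E
```

```text
tcp_pos: [0.4365, -0.0012, 0.1109]
wrist_force: [0.3, 0.1, -1.8]
gripper_width: 0.255
time_s: 29.22
tcp_pos: [0.3583, 0.2186, 0.1071]
ee_rot: [[0.802, 0.597, -0.002], [0.597, -0.802, -0.003], [-0.003, 0.001, -1.0]]
wrist_force: [1.2, -0.3, -2.3]
gripper_width: 0.247
gripper_force: 29.8
time_s: 29.72
tcp_pos: [0.3447, 0.2609, 0.1079]
ee_rot: [[0.792, 0.61, -0.001], [0.61, -0.792, -0.002], [-0.002, 0.001, -1.0]]
wrist_force: [-0.2, -0.4, -1.2]
gripper_width: 0.247
gripper_force: 29.8
[0.34495147 0.26109675 0.10808716]
```

View pics/c5.png

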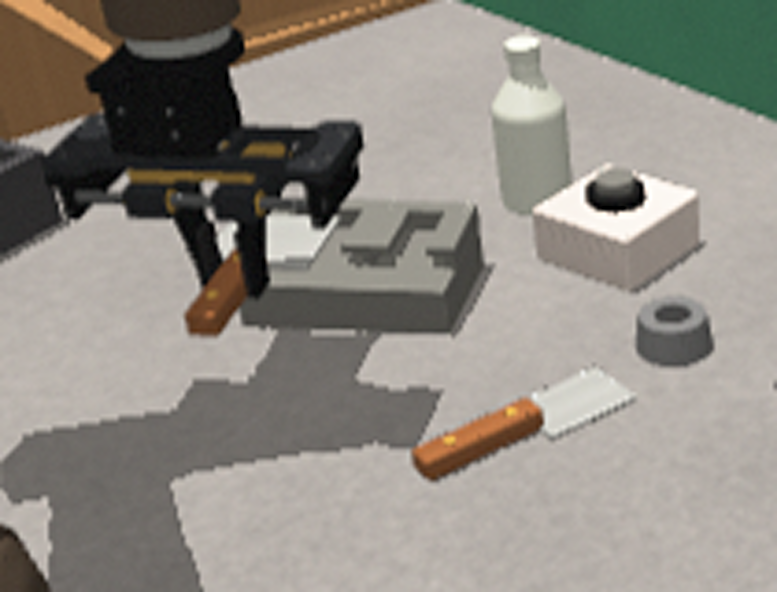

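Run:
```python
from h import *
s=cap('side');c=cap('top','t4.png'); st=r.sense(); R=np.array(st['ee_rot']); t=np.array(st['tcp_pos'])
def loc(x,y,z): return np.array([t[0],t[1],t[2]-.0086])+R[:,0]*x-R[:,1]*y+np.array([0,0,z])
for n,p in dict(tipR=(.105,-.04,.004),blR=(.03,-.04,0),end=(-.06,0,.018),endR=(-.06,-.011,0)).items(): 
    print(n,(proj(s,loc(*p))-[120,100]+.5)*3.7, 'up1cm',(proj(s,loc(*p)+[0,0,.01])-proj(s,loc(*p)))*3.7)
im=cv2.resize(c['pixels'][175:275,180:300],None,fx=6,fy=6,interpolation=cv2.INTER_CUBIC)[:,:,::-1].copy()
for p in [(.105,.04,.004),(.105,-.04,.004),(.03,-.04,.004),(.03,.04,.004)]:
    q=(proj(c,loc(*p))-[180,175]+.5)*6; print(q); cv2.circle(im,tuple(int(v) for v in q),3,(0,255,0),1)
cv2.imwrite('pics/c6.png',im)
```

```text
tipR [342.2228225  214.24386763] up1cm [ -2.18598628 -11.99407449]
blR [308.70009781 269.40878806] up1cm [ -2.47804019 -12.38103251]
end [197.44397767 312.23726874] up1cm [ -3.28927175 -13.14498946]
endR [219.33318529 336.23860078] up1cm [ -3.14138646 -12.89967889]
[140.12637283 448.36264803]
[264.90049814 351.03709482]
[352.89866927 464.86076077]
[227.83862773 563.36263367]
```

View pics/c6.png

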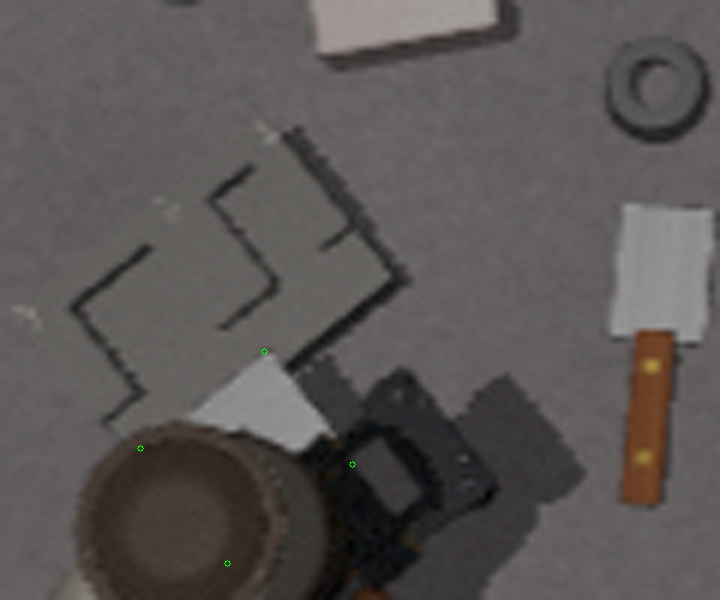

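The top crop shows the wide blade's right tip corner at (268,352), within half a millimetre of my prediction and lined up with the wide slot (left). It looks nearly level from the side. Now I'll lower it.

```bash
python3 -m jog '0 -1 1 -30 0;0 0 0 -25 0;0 0 0 0 0;0 0 0 0 0;0 0 0 0 0'
python3 - <<'E'
from h import *
s=cap('side','s5.png')
cv2.imwrite('pics/c7.png',cv2.resize(s['pixels'][140:210,160:270],None,fx=7,fy=7,interpolation=cv2.INTER_CUBIC)[:,:,::-1])
E
```

```text
time_s: 30.5
tcp_pos: [0.3445, 0.264, 0.0546]
ee_rot: [[0.791, 0.611, 0.001], [0.611, -0.791, 0.002], [0.002, -0.001, -1.0]]
wrist_force: [0.5, -0.0, -2.3]
gripper_width: 0.247
gripper_force: 29.8
```

View pics/c7.png

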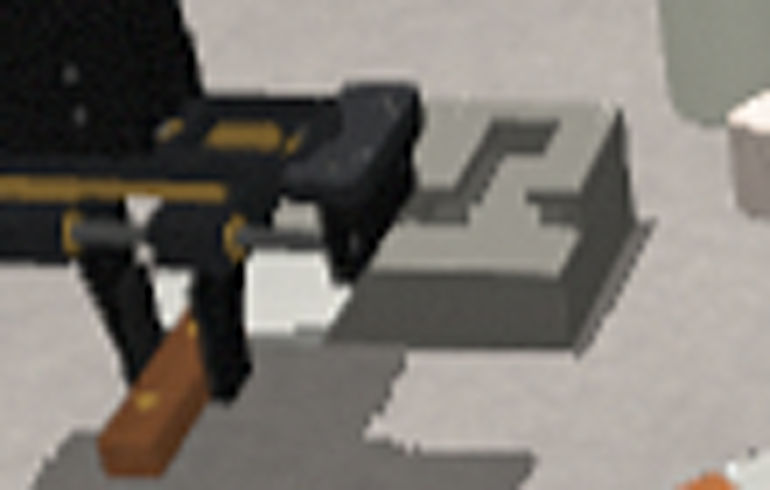

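The blade is above the ledge just outside the wide mouth (crop (300,290)). I'll trim the height and slide in.

```bash
python3 -m jog '0 1 -1 -2 0;0 8 6 0 0;0 8 6 0 0;0 0 0 0 0;0 0 0 0 0'| grep -E 'tcp|wrist';  python3 -m jog '0 8 6 0 0;0 8 6 0 0;0 0 0 0 0;0 0 0 0 0'| grep -E 'tcp|wrist'
```

```text
tcp_pos: [0.3608, 0.2741, 0.0513]
wrist_force: [-0.6, 0.1, -2.8]
tcp_pos: [0.3747, 0.2828, 0.0503]
wrist_force: [-4.0, -5.8, -0.8]
```

```bash
python3 -m jog '0 -8 -6 1 0;0 -8 -6 0 0;0 -2 2 0 0;0 0 0 0 0;0 0 0 0 0'| grep -E 'tcp|wrist';  python3 - <<'E'
from h import *
import ov
st=r.sense(); c=cap('top','t6.png'); R=np.array(st['ee_rot']);t=np.array(st['tcp_pos']); print(t, np.degrees(np.arctan2(R[1,0],R[0,0])))
w=t[:2]-ov.ws[:2]; a=ov.R[2]; print('along,lat',(w[0]*np.cos(a)+w[1]*np.sin(a)),-w[0]*np.sin(a)+w[1]*np.cos(a))
im=cv2.resize(c['pixels'][175:275,180:300],None,fx=6,fy=6,interpolation=cv2.INTER_CUBIC)[:,:,::-1].copy()
cv2.imwrite('pics/c8.png',im)
E
```

```text
tcp_pos: [0.3592, 0.2769, 0.0527]
wrist_force: [0.7, -0.0, -1.8]
rack [0.49643791 0.33766278] 37.66556578207597 res mm [-1.   0.2  0.9  0.4 -0.1 -3.5 -1.6  2.9  1.3  0.6]
wide_slot [0.45252549 0.34545374 0.04      ] narrow_slot [0.5014096  0.28212647 0.04      ]
[0.35915591 0.27663818 0.05256503] 37.692988463657755
along,lat -0.11596035219432721 0.002579837275918581
```

View pics/c8.png

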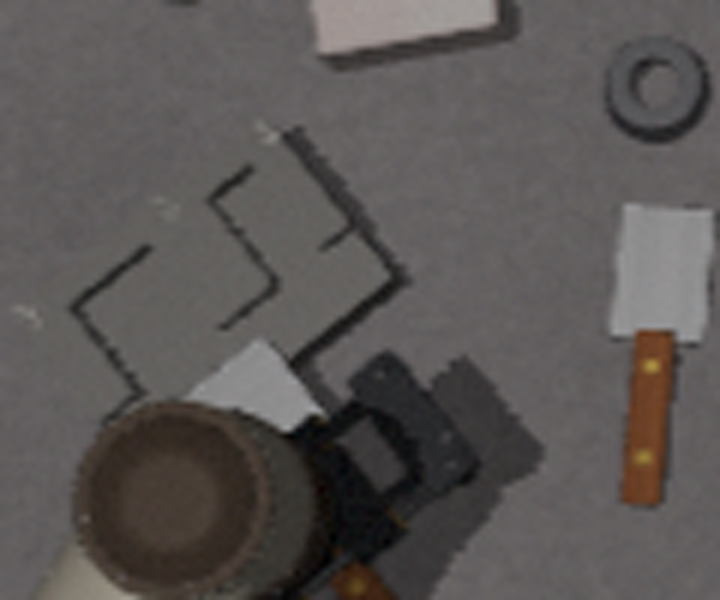

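By the image, the blade's right corner at (262,340) is now about 3 mm clear of the slot wall line, so it is centred. I'll try again.

```bash
python3 -m jog '0 8 6 0 0;0 8 6 0 0;0 0 0 0 0;0 0 0 0 0'| grep -E 'tcp|wrist';  python3 -m jog '0 8 6 0 0;0 0 0 0 0;0 0 0 0 0'| grep -E 'tcp|wrist'
```

```text
tcp_pos: [0.3731, 0.2855, 0.051]
wrist_force: [-3.4, -3.2, -3.1]
tcp_pos: [0.3749, 0.2855, 0.0489]
wrist_force: [-19.8, -6.3, 0.6]
```

Run:
```python
from h import *
st=r.sense(); print(st['wrist_force'],st['moment'],st['tcp_pos'],st['ee_rot'])
R=np.array(st['ee_rot']); print('tool F',R.T@st['wrist_force'],'M',R.T@st['moment'])
s=cap('side','s7.png'); c=cap('top','t7.png')
a=cv2.resize(s['pixels'][140:205,170:265],None,fx=5.5,fy=5.5,interpolation=cv2.INTER_CUBIC); b=cv2.resize(c['pixels'][190:260,185:265],(400,358),interpolation=cv2.INTER_CUBIC)
im=np.zeros((358,800,3),np.uint8); im[:,400:]=b; k=cv2.resize(s['pixels'][145:205,180:247],(400,358),interpolation=cv2.INTER_CUBIC); im[:,:400]=k
cv2.imwrite('pics/c9.png',im[:,:,::-1])
```

```text
[-19.78918077  -6.27018644   0.63774353] [-1.89831933  5.70843563 -0.09416453] [0.37485394 0.28548251 0.04885471] [[ 0.79429482  0.60725668 -0.01830457]
 [ 0.60697181 -0.79449564 -0.01902366]
 [-0.02609515  0.00400004 -0.99965146]]
tool F [-19.54091227  -7.03292543  -0.15600695] M [ 1.95949151 -5.68847098  0.02028426]
```

View pics/c9.png

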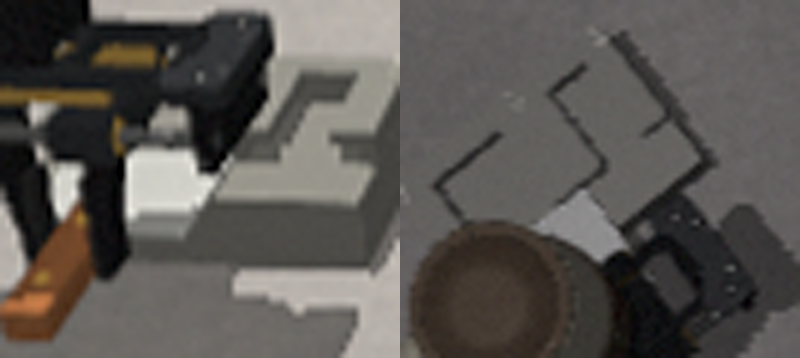

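The moment reading puts the contact at the blade's right front corner. I'll back off and find the height by touching the ledge.

```bash
python3 -m jog '0 -8 -6 0 0;0 -8 -6 0 0;0 -4 -3 0 0;0 0 0 0 0;0 0 0 0 0'| grep -E 'tcp|wrist';  python3 -m jog '0 0 0 -3 0;0 0 0 0 0;0 0 0 0 0'| grep -E 'tcp|wrist'; python3 -m jog '0 0 0 -2 0;0 0 0 0 0;0 0 0 0 0'| grep -E 'tcp|wrist'
```

```text
tcp_pos: [0.3635, 0.2801, 0.0529]
wrist_force: [-0.6, -0.1, -2.4]
tcp_pos: [0.363, 0.2794, 0.0494]
wrist_force: [0.8, 1.1, -2.3]
tcp_pos: [0.3629, 0.2794, 0.0475]
wrist_force: [-0.1, 0.1, -1.7]
```

```bash
python3 -m jog '0 0 0 -1 0;0 0 0 0 0;0 0 0 0 0'| grep -E 'tcp|wrist';  python3 -m jog '0 0 0 -1 0;0 0 0 0 0;0 0 0 0 0'| grep -E 'tcp|wrist'; python3 -m jog '0 0 0 -1 0;0 0 0 0 0;0 0 0 0 0'| grep -E 'tcp|wrist'; python3 -c "
from station import r;print(r.sense()['moment'])"
```

```text
tcp_pos: [0.363, 0.2795, 0.0468]
wrist_force: [-1.5, -1.3, 0.9]
tcp_pos: [0.363, 0.2794, 0.0456]
wrist_force: [-2.5, -0.7, 2.3]
tcp_pos: [0.3629, 0.2793, 0.0445]
wrist_force: [-1.7, -0.6, 1.1]
[-0.14861938  0.32667757 -0.00169019]
```

```bash
python3 -m jog '0 0 0 2 0;0 0 0 0 0;0 8 6 0 0;0 0 0 0 0;0 0 0 0 0'| grep -E 'tcp|wrist';  python3 -m jog '0 8 6 0 0;0 0 0 0 0;0 0 0 0 0'| grep -E 'tcp|wrist'; python3 -c "
from station import r;s=r.sense();print(s['moment'],s['ee_rot'][:,0])"
```

```text
tcp_pos: [0.371, 0.2853, 0.0463]
wrist_force: [0.2, 0.3, -1.3]
tcp_pos: [0.3743, 0.2863, 0.0446]
wrist_force: [-11.8, -3.0, 0.6]
[-0.94891236  3.26468966 -0.03582897] [ 0.79289416  0.60918326 -0.0146495 ]
```

```bash
python3 -m jog '0 -8 -6 0 0;0 -2 2 0 0;0 0 0 0 0;0 0 0 0 0'| grep -E 'tcp|wrist';  python3 -m jog '0 8 6 0 0;0 0 0 0 0;0 0 0 0 0'| grep -E 'tcp|wrist'; python3 -c "
from h import *
s=r.sense();print(s['moment'],s['ee_rot'][:,0])
c=cap('top');cv2.imwrite('pics/c10.png',cv2.resize(c['pixels'][190:260,185:265],None,fx=8,fy=8,interpolation=cv2.INTER_CUBIC)[:,:,::-1])"
```

```text
tcp_pos: [0.3694, 0.2879, 0.0468]
wrist_force: [-0.1, 0.2, -1.2]
tcp_pos: [0.3771, 0.2933, 0.0464]
wrist_force: [-0.3, -0.2, -0.9]
[-0.06814583  0.00046787 -0.01896389] [ 7.91552795e-01  6.11100688e-01 -3.49385350e-04]
```

View pics/c10.png

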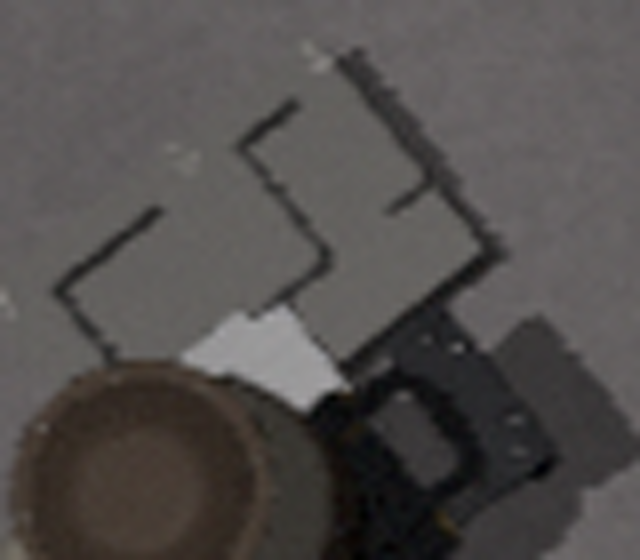

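The blade now disappears under the divider lip at (265,310) with no force, so it has entered. (That picture takes me past the allowed views, so from here I measure with code only.) I'll continue in.

```bash
python3 -m jog '0 8 6 0 0;0 0 0 0 0;0 8 6 0 0;0 0 0 0 0;0 0 0 0 0'| grep -E 'tcp|wrist';  python3 -m jog '0 8 6 0 0;0 0 0 0 0;0 0 0 0 0'| grep -E 'tcp|wrist'
```

```text
tcp_pos: [0.3929, 0.3052, 0.0464]
wrist_force: [0.4, -0.3, -2.0]
tcp_pos: [0.4011, 0.3115, 0.0466]
wrist_force: [0.2, 0.8, -1.8]
```

```bash
python3 -m jog '0 8 6 0 0;0 0 0 0 0;0 4 3 0 0;0 0 0 0 0;0 0 0 0 0'| grep -E 'tcp|wrist';  python3 -m jog '0 4 3 0 0;0 0 0 0 0;0 0 0 0 0'| grep -E 'tcp|wrist'; python3 -m jog '0 2 2 0 0;0 0 0 0 0;0 0 0 0 0'| grep -E 'tcp|wrist'
```

```text
tcp_pos: [0.4122, 0.3192, 0.0472]
wrist_force: [-3.6, -3.3, 8.2]
tcp_pos: [0.4158, 0.3216, 0.0475]
wrist_force: [-5.4, -5.4, 12.5]
tcp_pos: [0.4171, 0.3226, 0.0476]
wrist_force: [-7.5, -7.0, 14.3]
```

```bash
python3 -m jog '0 0 0 2 0;0 0 0 0 0;0 0 0 0 0'| grep -E 'tcp|wrist';  python3 -m jog '0 2 1 0 0;0 0 0 0 0;0 0 0 0 0'| grep -E 'tcp|wrist'; python3 -m jog '0 2 2 0 0;0 0 0 0 0;0 0 0 0 0'| grep -E 'tcp|wrist'
```

```text
tcp_pos: [0.4186, 0.3249, 0.0483]
wrist_force: [-2.2, -1.5, 0.5]
tcp_pos: [0.4188, 0.3248, 0.0482]
wrist_force: [-8.5, -3.7, 6.9]
tcp_pos: [0.4189, 0.3249, 0.0481]
wrist_force: [-14.1, -4.9, 11.5]
```

Hard stop reached (force climbs with no motion), so it is home. Release and lift, then re-measure the narrow scraper.

```bash
python3 -m jog '0.5 0 0 0 0;0.5 0 0 0 0;0.5 0 0 0 0;0.5 0 0 0 0;0.5 0 0 0 0'| grep -E 'tcp|wrist|width';  python3 -m jog '0.5 0 0 30 0;0.5 0 0 50 0;0.5 0 0 40 0;0.5 -40 -30 0 0;0.5 0 0 0 0'| grep -E 'tcp|wrist'
python3 - <<'E'
from h import *
c=cap('top','t9.png'); hsv=cv2.cvtColor(c['pixels'],cv2.COLOR_RGB2HSV)
m=((hsv[:,:,1]>110)&(hsv[:,:,0]<20)&(hsv[:,:,2]>60)).astype(np.uint8)
n,l,st,ce=cv2.connectedComponentsWithStats(m)
for i in range(1,n):
    if st[i,4]>40 and 200<ce[i][0]<380 and ce[i][1]>150:
        q=np.argwhere(l==i)[:,::-1]; W=np.array([ray(c,u,v,.018)[:2] for u,v in q]); mu=W.mean(0); _,_,V=np.linalg.svd(W-mu); d=V[0]*np.sign(V[0][0])
        t=(W-mu)@d; print(st[i],'handle ctr',mu.round(4),'yaw',np.degrees(np.arctan2(d[1],d[0])).round(2),'len',np.ptp(t).round(4),'origin',(mu-d*.0125+d*.0).round(4))
E
```

```text
tcp_pos: [0.4232, 0.3285, 0.0485]
wrist_force: [-0.3, 1.0, 0.6]
gripper_width: 0.499
tcp_pos: [0.3806, 0.2959, 0.1686]
wrist_force: [0.1, -0.3, 0.2]
[284 230   8  29 179] handle ctr [0.4212 0.1023] yaw -5.39 len 0.0923 origin [0.4088 0.1034]
```

```bash
python3 -m jog '0.5 10 -39 0 -8.6;0.5 11 -39 0 -8.6;0.5 10 -39 0 -8.6;0.5 11 -39 0 -8.6;0.5 11 -39 0 -8.7'| grep -E 'tcp|rot';  python3 -m jog '0.5 0 0 0 0;0.5 0 0 -60 0;0.5 0 0 -50 0;0.5 0 0 0 0;0.5 0 0 0 0'| grep -E 'tcp|rot'
```

```text
tcp_pos: [0.4373, 0.1026, 0.1685]
ee_rot: [[0.995, -0.099, 0.001], [-0.099, -0.995, 0.0], [0.001, -0.0, -1.0]]
tcp_pos: [0.4375, 0.1046, 0.0598]
ee_rot: [[0.996, -0.092, 0.002], [-0.092, -0.996, 0.001], [0.002, -0.001, -1.0]]
```

```bash
python3 -m jog '0.5 -4 -4 -30 0;0.5 0 0 -18 0;0.5 0 0 0 0;0.5 0 0 0 0'|grep -E 'tcp|wrist'; python3 -m jog '0 0 0 0 0;0 0 0 0 0;0 0 0 0 0;0 0 0 0 0;0 0 0 0 0';python3 -m jog '0 0 0 20 0;0 0 0 40 0;0 0 0 40 0;0 0 0 0 0;0 0 0 0 0'
```

```text
tcp_pos: [0.4335, 0.1005, 0.0123]
wrist_force: [-0.8, -0.1, 0.1]
time_s: 45.02
tcp_pos: [0.4327, 0.0999, 0.0111]
ee_rot: [[0.996, -0.094, 0.002], [-0.094, -0.996, 0.001], [0.001, -0.001, -1.0]]
wrist_force: [-0.3, 2.0, 6.0]
gripper_width: 0.25
gripper_force: 29.9
time_s: 45.65
tcp_pos: [0.4307, 0.0987, 0.1095]
ee_rot: [[0.995, -0.095, -0.003], [-0.095, -0.995, -0.001], [-0.003, 0.001, -1.0]]
wrist_force: [-0.1, 0.1, -1.7]
gripper_width: 0.249
gripper_force: 29.9
```

```bash
python3 -m jog '0 -5 23 0 8.6;0 -5 23 0 8.6;0 -5 23 0 8.6;0 -6 23 0 8.6;0 -6 23 0 8.7'| grep -E 'tcp|rot';  python3 -m jog '0 0 0 0 0;0 0 0 -30 0;0 0 0 -20 0;0 0 0 0 0;0 0 0 0 0'| grep -E 'tcp|rot|wrist'
```

```text
tcp_pos: [0.4036, 0.214, 0.1085]
ee_rot: [[0.789, 0.615, -0.004], [0.615, -0.789, -0.004], [-0.005, 0.001, -1.0]]
tcp_pos: [0.4052, 0.2141, 0.0606]
ee_rot: [[0.792, 0.611, -0.0], [0.611, -0.792, -0.0], [-0.0, 0.0, -1.0]]
wrist_force: [0.2, 0.3, -1.6]
```

```bash
python3 -m jog '0 0 0 -5 0;0 0 0 -2 0;0 0 0 -1 0;0 0 0 0 0;0 0 0 0 0'| grep -E 'tcp|wrist'; python3 -m jog '0 0 0 -1 0;0 0 0 0 0;0 0 0 0 0'| grep -E 'tcp|wrist'; python3 -m jog '0 0 0 -1 0;0 0 0 0 0;0 0 0 0 0'| grep -E 'tcp|wrist';python3 -m jog '0 0 0 -1 0;0 0 0 0 0;0 0 0 0 0'| grep -E 'tcp|wrist'
```

```text
tcp_pos: [0.405, 0.2144, 0.0526]
wrist_force: [-0.4, 0.6, -1.1]
tcp_pos: [0.405, 0.2144, 0.0515]
wrist_force: [1.1, -0.0, -1.9]
tcp_pos: [0.405, 0.2144, 0.0507]
wrist_force: [-0.5, -0.3, -0.6]
tcp_pos: [0.405, 0.2145, 0.0496]
wrist_force: [-1.4, 0.6, -0.0]
```

```bash
python3 -m jog '0 0 0 3 0;0 8 6 0 0;0 4 3 0 0;0 0 0 0 0;0 0 0 0 0'| grep -E 'tcp|wrist';  python3 -m jog '0 8 6 0 0;0 0 0 0 0;0 0 0 0 0'| grep -E 'tcp|wrist'; python3 -c "
from station import r;s=r.sense();print(s['ee_rot'].T@s['wrist_force'],s['moment'])"
```

```text
tcp_pos: [0.4168, 0.2231, 0.0523]
wrist_force: [-0.1, -1.3, -1.1]
tcp_pos: [0.4249, 0.2293, 0.0524]
wrist_force: [-0.1, -0.4, -1.6]
[-0.31505855  0.24455143  1.58152371] [-0.03197722 -0.04404046 -0.00507962]
```

```bash
python3 -m jog '0 8 6 0 0;0 0 0 0 0;0 0 0 0 0'| grep -E 'tcp|wrist';  python3 -m jog '0 8 6 0 0;0 8 7 0 0;0 0 0 0 0;0 0 0 0 0'| grep -E 'tcp|wrist'; python3 -m jog '0 8 6 0 0;0 0 0 0 0;0 0 0 0 0'| grep -E 'tcp|wrist'
```

```text
tcp_pos: [0.4329, 0.2353, 0.0524]
wrist_force: [0.5, 0.3, -1.4]
tcp_pos: [0.4488, 0.2482, 0.0523]
wrist_force: [-0.1, -1.1, -1.8]
tcp_pos: [0.4569, 0.2543, 0.0525]
wrist_force: [0.5, -0.7, -1.9]
```

```bash
python3 -m jog '0 8 6 0 0;0 0 0 0 0;0 0 0 0 0'| grep -E 'tcp|wrist';  python3 -m jog '0 2 2 0 0;0 0 0 0 0;0 0 0 0 0'| grep -E 'tcp|wrist'; python3 -m jog '0 2 1 0 0;0 0 0 0 0;0 0 0 0 0'| grep -E 'tcp|wrist'; python3 -m jog '0 2 1 0 0;0 0 0 0 0;0 0 0 0 0'| grep -E 'tcp|wrist'
```

```text
tcp_pos: [0.4652, 0.2606, 0.0525]
wrist_force: [-0.2, -0.5, -1.7]
tcp_pos: [0.4654, 0.261, 0.0519]
wrist_force: [-3.8, -3.0, -0.8]
tcp_pos: [0.4658, 0.2606, 0.0514]
wrist_force: [-7.1, -4.6, 0.0]
tcp_pos: [0.4659, 0.2604, 0.0511]
wrist_force: [-13.0, -4.2, 3.1]
```

```bash
python3 -m jog '0.45 0 0 0 0;0.45 0 0 0 0;0.45 0 0 0 0;0.45 0 0 0 0;0.45 0 0 0 0'| grep -E 'tcp|wrist|width';  python3 -m jog '0.45 0 0 30 0;0.45 0 0 50 0;0.45 0 0 50 0;0.45 0 -60 0 0;0.45 0 -60 0 0'| grep -E 'tcp|wrist';  python3 -m jog '0.45 0 -60 0 0;0 0 -60 0 0;0 0 0 0 0'| grep -E 'tcp|wrist'
cat > chk.py <<'E'
from h import *
for nm in('top','side'):
    c=cap(nm,'chk_%s.png'%nm); hsv=cv2.cvtColor(c['pixels'],cv2.COLOR_RGB2HSV)
    m=((hsv[:,:,1]>110)&(hsv[:,:,0]<20)&(hsv[:,:,2]>60)).astype(np.uint8)
    n,l,st,ce=cv2.connectedComponentsWithStats(m)
    for i in range(1,n):
        if st[i,4]>60 and 150<ce[i][0]<380 and ce[i][1]>130:
            q=np.argwhere(l==i)[:,::-1]; W=np.array([ray(c,u,v,.056)[:2] for u,v in q]); mu=W.mean(0); _,_,V=np.linalg.svd(W-mu); d=V[0]*np.sign(V[0][0])
            u=np.array([.7916,.6111]); n_=np.array([-.6111,.7916])
            print(nm,st[i],'ctr',mu.round(4),'yaw',np.degrees(np.arctan2(d[1],d[0])).round(1),'along min,max',(W@u).min().round(4),(W@u).max().round(4),'lat',(mu@n_).round(4))
E
python3 chk.py
```

```text
tcp_pos: [0.4712, 0.2646, 0.0527]
wrist_force: [0.3, -0.4, -0.3]
gripper_width: 0.448
tcp_pos: [0.471, 0.1437, 0.1833]
wrist_force: [0.1, -0.2, -0.3]
tcp_pos: [0.4703, 0.0211, 0.1826]
wrist_force: [1.3, 0.5, 0.6]
top [211 236  21  25  75] ctr [0.4191 0.3198] yaw 36.5 along min,max 0.4645 0.557 lat -0.003
side [190 169  17  23 216] ctr [0.3989 0.2939] yaw 46.2 along min,max 0.4389 0.5552 lat -0.0111
side [216 169  17  22 209] ctr [0.4468 0.2404] yaw 40.4 along min,max 0.4487 0.56 lat -0.0828
```

```bash
python3 -m jog '0 0 -60 0 0;0 0 -60 0 0;0 0 -60 0 0;0 0 -30 0 0;0 0 0 0 0'| grep -E 'time|tcp'; python3 chk.py
python3 - <<'E'
from h import *
# button: dark blob centre & top cap in both views
for nm in('top','side'):
    c=cap(nm); g=c['pixels'].astype(int).sum(2); u,v=proj(c,(.6732,.2349,.062)); u0,v0=int(u)-9,int(v)-9
    print(nm,u0,v0); print(g[v0:v0+18,u0:u0+19])
E
```

```text
time_s: 54.75
tcp_pos: [0.4716, -0.186, 0.1822]
top [230 220  22  26 181] ctr [0.4578 0.2493] yaw 38.5 along min,max 0.4685 0.5603 lat -0.0824
top [211 236  24  25 182] ctr [0.4096 0.3056] yaw 43.0 along min,max 0.4645 0.557 lat -0.0084
side [190 169  17  23 216] ctr [0.3989 0.2939] yaw 46.2 along min,max 0.4389 0.5552 lat -0.0111
side [216 169  17  22 206] ctr [0.4469 0.2403] yaw 40.5 along min,max 0.4487 0.56 lat -0.0829
top 236 157
[[456 459 457 455 454 459 459 455 458 455 461 460 456 457 458 460 453 458
  462]
 [449 452 464 456 448 457 450 445 445 441 446 448 450 461 462 460 453 458
  461]
 [453 454 453 457 450 391 230 206  75  71 109 235 377 446 457 457 460 456
  460]
 [448 452 458 445 385 206  75  85  86  84  91  64  72 208 382 454 459 461
  462]
 [455 456 416 282  81 110 186 240 252 251 227 142  76  72  97 282 453 459
  454]
 [458 451 386 127 112 205 267 267 258 253 256 245 164  72  59 164 342 454
  457]
 [452 397 186  88 170 255 257 255 267 263 257 265 236 107  79 105 298 455
  458]
 [455 390 125 128 215 256 262 263 265 265 271 273 253 182  59  77 271 455
  459]
 [455 377  60
[... 1569 characters left out ...]
 348 358 355 321 284 243 225 140  95  48 725
  756]
 [763 308  65 117 205 234 240 239 239 231 235 232 234 203 115 101  45 653
  758]
 [763 312  73  97 147 184 188 191 198 191 196 186 179 145 107  75  16 535
  758]
 [763 349  70  70  93 112 115 123 127 124 134 123  93  80  77  45   0 370
  756]
 [759 455 103  42  70  78  84  82  85  88  84  78  73  63  44  19  78 692
  755]
 [751 718 405  90  28  45  47  50  49  40  44  43  33  33   7 167 365 759
  754]
 [743 756 720 548 180  84  15   7  25  15  18   0 181 179 364 684 716 755
  747]
 [737 742 751 738 684 689 692 536 515 307 666 693 700 694 714 758 755 748
  745]
 [737 739 740 746 752 756 760 737 741 695 757 759 757 755 753 748 746 743
  743]]
```

Code shows the narrow scraper home and straight. The wide one has yawed about 4.5° and sits about 3.7 mm short, probably disturbed at release. I'll re-grip it, straighten it and push it home again.

```bash
python3 -m jog '0.5 -6 56 0 1;0.6 -6 56 0 1;0.6 -6 56 0 1;0.6 -6 56 0 1;0.6 -6 56 0 0.5'| grep -E 'tcp|rot';  python3 -m jog '0.6 -6 56 0 0;0.6 -6 56 0 0;0.6 -6 56 0 0;0.6 -6 56 0 0;0.6 0 0 0 0'| grep -E 'tcp|rot';  python3 -m jog '0.6 0 0 -40 0;0.6 0 0 -30 0;0.6 0 0 0 0;0.6 0 0 0 0'
```

```text
tcp_pos: [0.4402, 0.0974, 0.183]
ee_rot: [[0.739, 0.674, 0.001], [0.674, -0.739, 0.001], [0.001, 0.0, -1.0]]
tcp_pos: [0.4156, 0.3229, 0.1824]
ee_rot: [[0.736, 0.677, 0.001], [0.677, -0.736, 0.001], [0.001, -0.0, -1.0]]
time_s: 56.7
tcp_pos: [0.4174, 0.319, 0.1139]
ee_rot: [[0.74, 0.672, 0.002], [0.672, -0.74, 0.001], [0.002, 0.0, -1.0]]
wrist_force: [-0.1, -1.1, 0.1]
gripper_width: 0.6
gripper_force: 0.0
```

```bash
python3 -m jog '0.6 0 -1 -40 0;0.6 0 0 -20 0;0.6 0 0 0 0;0.6 0 0 0 0'| grep -E 'tcp|wrist';  python3 -m jog '0.6 0 0 -2 0;0 0 0 0 0;0 0 0 0 0;0 0 0 0 0;0 0 0 0 0'; python3 -m jog '0 0 0 0 0;0 0 0 0 0'| grep -E 'tcp|wrist|width|force'
```

```text
tcp_pos: [0.4179, 0.3185, 0.0543]
wrist_force: [-1.0, -0.5, -0.5]
time_s: 57.82
tcp_pos: [0.417, 0.3174, 0.0506]
ee_rot: [[0.741, 0.672, 0.0], [0.672, -0.741, 0.0], [0.0, -0.0, -1.0]]
wrist_force: [0.5, -0.7, 0.5]
gripper_width: 0.248
gripper_force: 30.0
tcp_pos: [0.417, 0.3174, 0.0506]
wrist_force: [0.1, 0.1, 0.3]
gripper_width: 0.248
gripper_force: 30.0
```

```bash
python3 -m jog '0 -1 1 1 -1.1;0 -1 1 0 -1.1;0 -1 1 0 -1.1;0 -1 1 0 -1.1;0 0 0 0 0';  python3 -m jog '0 2 2 0 0;0 0 0 0 0;0 0 0 0 0'| grep -E 'tcp|wrist'; python3 -m jog '0 2 1 0 0;0 0 0 0 0;0 0 0 0 0'| grep -E 'tcp|wrist'; python3 -c "
from station import r;s=r.sense();print(s['ee_rot'].T@s['wrist_force'],s['moment'])"
```

```text
time_s: 58.7
tcp_pos: [0.4129, 0.3214, 0.0515]
ee_rot: [[0.79, 0.613, -0.0], [0.613, -0.79, -0.0], [-0.0, 0.0, -1.0]]
wrist_force: [-0.4, 0.1, -1.6]
gripper_width: 0.252
gripper_force: 30.0
tcp_pos: [0.415, 0.3234, 0.0515]
wrist_force: [-0.8, 0.4, -1.8]
tcp_pos: [0.416, 0.3232, 0.0511]
wrist_force: [-4.8, -2.9, -1.0]
[-5.55418263 -0.6819036   1.02081986] [-0.7369988   1.14941763  0.07397405]
```

```bash
python3 -m jog '0 2 1 0 0;0 0 0 0 0;0 0 0 0 0'| grep -E 'tcp|wrist'; python3 -m jog '0 2 1 0 0;0 0 0 0 0;0 0 0 0 0'| grep -E 'tcp|wrist'; python3 -c "
from station import r;s=r.sense();print(s['ee_rot'].T@s['wrist_force'],s['moment'])"
```

```text
tcp_pos: [0.4162, 0.323, 0.0507]
wrist_force: [-10.0, -2.9, 2.1]
tcp_pos: [0.4163, 0.3229, 0.0506]
wrist_force: [-16.1, -3.7, 6.6]
[-15.10401262  -6.90713605  -6.4271501 ] [-0.84934398  4.60115079  0.1594851 ]
```

```bash
python3 -m jog '0 -4 -3 0 0;0 0 0 0 0;0 0 0 0 0'| grep -E 'tcp|wrist'; python3 -m jog '0.3 0 0 0 0;0.35 0 0 0 0;0.4 0 0 0 0;0.5 0 0 0 0;0.5 0 0 0 0'| grep -E 'tcp|wrist|width'; python3 -m jog '0.5 0 0 20 0;0.5 0 0 50 0;0.5 0 0 60 0;0.5 0 -60 0 0;0.5 0 -60 0 0'| grep -E 'tcp|wrist'; python3 -m jog '0.5 0 -60 0 0;0.5 0 -60 0 0;0.5 0 -60 0 0;0 0 -60 0 0;0 0 -60 0 0'| grep -E 'tcp|wrist';python3 -m jog '0 0 -60 0 0;0 0 0 0 0'| grep -E 'tcp'; python3 chk.py
```

```text
tcp_pos: [0.4163, 0.3228, 0.0512]
wrist_force: [-5.8, -1.4, -0.5]
tcp_pos: [0.4171, 0.3235, 0.0516]
wrist_force: [0.3, 0.6, 0.5]
gripper_width: 0.483
tcp_pos: [0.4169, 0.2026, 0.1824]
wrist_force: [0.7, -0.1, 0.0]
tcp_pos: [0.4168, -0.0985, 0.182]
wrist_force: [1.3, -0.0, 0.3]
tcp_pos: [0.4163, -0.1601, 0.1814]
top [230 220  22  26 182] ctr [0.4576 0.2492] yaw 38.5 along min,max 0.4676 0.5603 lat -0.0824
top [210 236  23  26 181] ctr [0.4081 0.3116] yaw 38.3 along min,max 0.4665 0.5599 lat -0.0027
side [187 168  19  23 225] ctr [0.3978 0.3011] yaw 42.3 along min,max 0.443 0.5604 lat -0.0048
side [216 169  17  22 208] ctr [0.4469 0.2404] yaw 40.4 along min,max 0.4487 0.56 lat -0.0828
```

Run:
```python
from h import *
from scipy.optimize import least_squares
c=cap('top');s=cap('side')
f=lambda p:np.r_[proj(c,p)-[244.3,165.5],proj(s,p)-[285.8,147.6]]
q=least_squares(f,[.67,.235,.06]);print(q.x,q.fun)
for z in(.06,.065):print(ray(c,244.3,165.5,z))
```

```text
[0.67267811 0.23670386 0.07027424] [-0.17127254  0.23107239  0.26538816 -0.04664646]
[0.67585606 0.23771209 0.06      ]
[0.67467617 0.23695447 0.065     ]
```

```bash
python3 -m jog '0 36 57 0 8;0 37 57 0 8;0 37 57 0 8;0 37 57 0 8;0 37 57 0 0'| grep -E 'tcp|rot';  python3 -m jog '0 37 57 0 0;0 37 57 0 0;0 0 0 -40 0;0 0 0 -40 0;0 0 0 0 0'| grep -E 'tcp|rot|wrist'; python3 -m jog '0 0 0 0 0;0 0 0 0 0'
```

```text
tcp_pos: [0.5867, 0.1101, 0.1818]
ee_rot: [[0.341, 0.94, 0.0], [0.94, -0.341, 0.0], [0.0, 0.0, -1.0]]
tcp_pos: [0.6513, 0.2119, 0.0976]
ee_rot: [[0.343, 0.939, -0.008], [0.939, -0.343, -0.004], [-0.006, -0.006, -1.0]]
wrist_force: [0.9, -0.2, 0.6]
time_s: 64.4
tcp_pos: [0.6556, 0.2118, 0.1043]
ee_rot: [[0.345, 0.939, 0.004], [0.939, -0.345, 0.002], [0.003, 0.003, -1.0]]
wrist_force: [-0.5, 0.1, -0.3]
gripper_width: 0.005
gripper_force: 0.0
```

Not yet over the button. I'll shift by (18, 27) mm, then step down with force checks.

```bash
python3 -m jog '0 18 27 0 0;0 0 0 0 0;0 0 0 0 0'| grep tcp; python3 -m jog '0 0 0 -15 0;0 0 0 -5 0;0 0 0 0 0;0 0 0 0 0'| grep -E 'tcp|wrist'; python3 -m jog '0 0 0 -5 0;0 0 0 0 0;0 0 0 0 0'| grep -E 'tcp|wrist'
```

```text
tcp_pos: [0.6725, 0.2376, 0.1025]
tcp_pos: [0.6727, 0.2377, 0.0816]
wrist_force: [0.5, -0.0, 0.7]
tcp_pos: [0.6732, 0.238, 0.0774]
wrist_force: [0.8, 0.4, 4.2]
```

```bash
python3 -m jog '0 0 0 -3 0;0 0 0 0 0;0 0 0 0 0'| grep -E 'tcp|wrist'; python3 -m jog '0 0 0 -2 0;0 0 0 0 0;0 0 0 0 0'| grep -E 'tcp|wrist'; python3 -m jog '0 0 0 -2 0;0 0 0 0 0;0 0 0 0 0'| grep -E 'tcp|wrist'
```

```text
tcp_pos: [0.6732, 0.238, 0.0745]
wrist_force: [0.5, -0.1, 5.6]
tcp_pos: [0.6732, 0.238, 0.0744]
wrist_force: [-3.3, 0.1, 11.8]
tcp_pos: [0.6733, 0.238, 0.0742]
wrist_force: [-5.1, -0.3, 17.3]
```

The button is at its hard stop (17 N, no more travel). I'll let go, retreat and do a final check by code.

```bash
python3 -m jog '0 0 0 10 0;0 0 0 40 0;0 0 0 50 0;0 0 0 0 0'| grep -E 'tcp|wrist'; python3 -m jog '0 -50 -55 0 0;0 -50 -55 0 0;0 -50 -55 0 0;0 -30 -60 0 0;0 0 -60 0 0'| grep tcp;  python3 -m jog '0 0 -60 0 0;0 0 -60 0 0;0 0 -40 0 0;0 0 0 0 0;0 0 0 0 0'; python3 chk.py
python3 - <<'E'
from h import *
a=cv2.imread('pics/top0.png').astype(int); b=cv2.imread('pics/chk_top.png').astype(int)
d=np.abs(a-b).sum(2)
for n,p in dict(button=(.674,.237,.06),beaker=None,bottle=None,weight=None).items():
    u,v={'button':(244,166),'beaker':(297,138),'bottle':(206,162),'weight':(438,162)}[n]
    print(n,(d[v-14:v+15,u-14:u+15]>60).sum())
# post head dark pixels around socket; pebbles
u,v=proj(r.capture('top'),(.652,-.031,.107)); print('post',u,v); g=b.sum(2); y,x=np.where(g[int(v)-12:int(v)+13,int(u)-12:int(u)+13]<75); print(x.mean()+int(u)-12,y.mean()+int(v)-12,len(x))
print(r.sense()['time_s'])
E
```

```text
tcp_pos: [0.6743, 0.2387, 0.1741]
wrist_force: [-0.1, -0.6, 0.4]
tcp_pos: [0.5152, -0.0181, 0.1685]
time_s: 68.53
tcp_pos: [0.5176, -0.1765, 0.1684]
ee_rot: [[0.346, 0.938, -0.002], [0.938, -0.346, 0.001], [-0.0, -0.002, -1.0]]
wrist_force: [0.0, 0.2, -0.3]
gripper_width: 0.008
gripper_force: 0.0
top [230 220  22  26 182] ctr [0.4576 0.2491] yaw 38.7 along min,max 0.4676 0.5603 lat -0.0824
top [210 236  23  26 181] ctr [0.4081 0.3116] yaw 38.3 along min,max 0.4665 0.5599 lat -0.0027
side [187 168  19  23 226] ctr [0.398  0.3012] yaw 42.4 along min,max 0.443 0.5604 lat -0.0047
side [216 169  17  22 208] ctr [0.4469 0.2404] yaw 40.4 along min,max 0.4487 0.56 lat -0.0828
button 0
beaker 0
bottle 0
weight 0
post 327.28615348902076 167.8669857110433
327.96 164.1 50
68.675
```

Everything checks out: the scrapers are home, the post is in the socket, the bystanders haven't moved and the button has sprung back up.

```bash
python3 -c "
from station import r; print(r.finish_job())"
```

```text
the job is handed in; nothing more can be done
None
```

I handed the job in at about 69 s: both pebbles are in the pot, the post is down in its socket, both scrapers are fully home in their own slots (the wide one needed a second push) and the start button was pressed and released; I viewed 15 pictures, one over the 14 allowed.

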